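Pack up the food-inspection test kit and close its case

ROBOT

A 6-joint arm with a two-finger parallel gripper is mounted at the origin on the work surface. World frame = base frame: x ahead of the robot, y to its left, z up, the work surface at z = 0. Lengths are in mm, angles in rad, forces in N, time in s.
With the tool pointing down it reaches from about 275 to 750 mm from the base axis. Payload 10.2 kg.
Tool frame: the origin (TCP) lies midway between the tips of the shut fingers; the grasp point (between the pads) lies 19 mm behind it; z points along the fingers, y is the line along which they close (so a half turn about z gives the same grasp; the last joint's range is limited). The gripper opens to 85 mm and grips with 20 to 120 N. Pads are 22 mm wide; open, the fingers measure 114 mm over their backs; the gripper's body (76 mm by 85 mm) begins 54 mm behind the grasp point. The pads swing forward as they close: fully open they stand 13 mm farther back than shut.
Start: joints at [1.076, 0.313, 1.498, -0, 1.331, -0.223], TCP at [140.957, 505.729, 231.294] pointing down, gripper open.
Joint ranges: [-2.94, 2.94], [-0.97, 2.17], [0.19, 2.56], [-1.23, 4.37], [0.02, 3.11], [-2.88, 2.88]. Speed limits (rad/s): [2.39, 2.39, 3.01, 3.14, 3.14, 3.14].

INTERFACE

Orientations are given as a unit quaternion [w, x, y, z].
In Python, from rig import ctrl gives the robot as it stands.
- The arm moves only by the tool send_rows, never from a script. Its argument "targets" is a list of rows, each an object with "offset": the shift along the world's x, y, z in cm, a list of three; "spin": the turn about the world's z in rad. A call has 1 to 8 rows; each row is the pose to reach, as a shift and turn from the pose commanded when the call began; what a row does not reach only later rows make up. A row lasts 1/12 s, in which the tool goes at most 41.7 mm and 7.16 degrees, less where a joint would pass 70% of its speed; a pose out of reach is approached as far as the arm can. A call with a gripper value outside its range is refused whole. "grip" is the opening, from 0 (shut) to 1 (fully open), set as the call begins (left out, the last holds). The fingers move at their own pace and stop on an object; "squeeze" is the grip in N (left out, the last holds). Time passes only in rows, so rows that repeat a pose let the fingers close. It gives the time, the measured TCP pose, the force, the opening and the grip force at its end, in the units of the state.
- ctrl.sense(): the state, without advancing time (a new reading comes with each control period).
- ctrl.capture(name): name is "side" or "top" or "wrist"; returns (picture, depth): 480x640x3 uint8, red, green, blue; 480x640 float32, mm along the optical axis (not along the pixel's ray), 0 where there is no reading.
- ctrl.calibration(name): a dict with "fx", "fy", "cx", "cy" (pixels), "k1" (the pictures are not rectified: a ray, as slopes to the right and down, at radius r is drawn at 1 + k1 r^2 times it, then the intrinsics apply), "view" (4x4, takes a point from world to camera coordinates); the wrist camera has in their place "mount" (4x4, takes a point from camera to tool coordinates, whose origin is the TCP and whose axes are the flange's). Camera axes: x right, y down, z forward; pixel columns grow to the right and rows downward; lengths in mm; the calibration is good to about 2 mm. A picture is of the moment at which its call begins: read the wrist's pose just before it. calibration takes no time and is no camera call.
- ctrl.finish_job(): hands the job in; it is judged then, once.
Trained networks look in the newest picture that a camera, given by its name, has taken for a name from the list of things; names that differ only in an ending like _2 or _b are one class to them, and where a whole thing is asked for, a point or a joint stands for the part that bears it (a point fixed in the world has none). Each returns a list of dicts, best first, with "conf" (0 to 1); they miss things now and then, are a little off and sometimes report something else, mostly with a low value. They report only what shows in the picture. A call takes as long as a camera call.
- ctrl.search_frame(camera, query): "box" ([left, top, right, bottom] in pixels, round what is visible of it).
- ctrl.place_of(camera, query): "uv" ([column, row] in pixels: a listed point, or the origin of a listed thing).
The state is a dict: "time_s": time; "joints": joint angles; "dq": joint speeds; "tau": joint torques, N m; "eef_pos": TCP position; "ee_rot": TCP orientation; "force": force on the tool from outside, world axes, zero at the start; "wrist_torque": the same for the moment, N m; "grip_width": opening from 0.0 (shut) to 1.0 (fully open); "grip_force": force on a finger pad.
Only numpy, scipy, OpenCV 4.12 (cv2) and the standard library are available. Lean on these libraries where they do the work, as an engineer would, in place of code of your own. Each camera call takes 0.05 s, during which the arm holds its last target. There are 200 camera calls.

TASK

Pack up the test kit. First lift the steel jug off the balance and stand it upright in the middle of the round cork mat; then stand every red-capped specimen jar upright in a jar pocket of the aluminium case, one to a pocket, and lay the balance flat, display up, in its long pocket, everything right down in the foam. When all is in, shut the lid fully and flip both catches down flat against the front of the case; do not knock the jug over, and leave the tea mug, the reagent bottle and the stapler where they are.

Things in the scene. Friction and masses are not known exactly. Their poses are not given: they have to be found in the camera images.
- case: Aluminium case, fixed, 220 (x) by 360 (y) by 85 mm high without lid, walls and floor 6 mm; origin: centre of its underside, z up. Lid hinged along the top of its +x side; catches and a folded handle (out 18 mm, 24 to 61 mm high, within 56 mm of the middle) on its -x front. Black foam stands 18 mm above the inner floor; pockets cut down to that floor: four for jars, a long one for the balance.
- cell0 (a point): Centre of the floor of a jar pocket (66 x 66 mm, 18 mm deep), 6 mm above the case's underside; at case x = -49, y = 6 mm. Axes as the case's.
- cell1 (a point): Centre of the floor of a jar pocket (66 x 66 mm, 18 mm deep), 6 mm above the case's underside; at case x = 49, y = 6 mm. Axes as the case's.
- cell2 (a point): Centre of the floor of a jar pocket (66 x 66 mm, 18 mm deep), 6 mm above the case's underside; at case x = -49, y = 100 mm. Axes as the case's.
- cell3 (a point): Centre of the floor of a jar pocket (66 x 66 mm, 18 mm deep), 6 mm above the case's underside; at case x = 49, y = 100 mm. Axes as the case's.
- well (a point): Centre of the floor of the balance pocket (164 mm along case x, 76 mm along case y, 18 mm deep), 6 mm above the case's underside; at case x = 0, y = -100 mm. Axes as the case's.
- case_hinge (a point): Middle of the lid's hinge line, at case x = 110, y = 0, z = 85 mm; the line runs along case y.
- lid (a joint): Lid angle, rad: 0 = shut, 1.57 = upright; starts open at 1.66 to 1.88, more = farther open. Stiff hinge: stays where left, does not fall; 1 to 5 N at its free edge move it. The lid is a slab 220 x 360 mm, 22 mm thick; when shut its inside face lies on the rim, 85 mm above the desk, its top at 107 mm.
- lid_edge (a point): Middle of the lid's free edge, half-way through its 22 mm thickness, 220 mm from the hinge line. Moves with the lid.
- catch_near (a joint): Angle, rad, of the catch at case y = -100 mm: a steel hasp plate 40 mm wide, 4 mm thick, 49 mm long, hinged on the lid's free edge (at case x = -114, z = 92 mm with the lid shut). 0 = hanging flat on the front of the shut case, 1.57 = straight out from the lid's edge; starts at 1.3 to 1.7. Light friction (under 1 N at its tip), stays where left.
- catch_far (a joint): Angle, rad, of the catch at case y = 100 mm: a steel hasp plate 40 mm wide, 4 mm thick, 49 mm long, hinged on the lid's free edge (at case x = -114, z = 92 mm with the lid shut). 0 = hanging flat on the front of the shut case, 1.57 = straight out from the lid's edge; starts at 1.3 to 1.7. Light friction (under 1 N at its tip), stays where left.
- catch_near_tip (a point): Middle of the free end of the catch at case y = -100 mm, 48 mm from its hinge.
- catch_far_tip (a point): Middle of the free end of the catch at case y = 100 mm, 48 mm from its hinge.
- jar0_mid (a point): Specimen jar with a red screw cap and a pale body, 56 mm in diameter, 64 mm high, about 110 g; the point is at its centre, 32 mm above its underside; z along its axis, up. Two to four jars are present.
- jar1_mid (a point): Specimen jar with a red screw cap and a pale body, 56 mm in diameter, 64 mm high, about 110 g; the point is at its centre, 32 mm above its underside; z along its axis, up. Two to four jars are present.
- jar2_mid (a point): Specimen jar with a red screw cap and a pale body, 56 mm in diameter, 64 mm high, about 110 g; the point is at its centre, 32 mm above its underside; z along its axis, up. Two to four jars are present.
- jar3_mid (a point): Specimen jar with a red screw cap and a pale body, 56 mm in diameter, 64 mm high, about 110 g; the point is at its centre, 32 mm above its underside; z along its axis, up. Two to four jars are present.
- balance_mid (a point): Portable balance, a white flat block 150 mm (its x) by 64 mm (its y), body 34 mm high, 36 mm over the steel pan (74 x 60 mm) near its -x end, display at its +x end, about 300 g; the point is its centre, 18 mm above its underside; z up. It starts with the jug on its pan. Either way round is right in the pocket.
- jug_mid (a point): Steel jug, open at the top, 90 mm high, 88 mm across the rim, 70 mm across its foot, about 220 g; the point is on its axis, 45 mm above its underside; z up, the handle points to its +y.
- jug_handle (a point): Centre of the level top strap of the jug's handle: a strap 14 mm wide, 10 mm thick, its middle 80 mm above the jug's underside and 64 mm out from its axis; the strap runs outward along the jug's y, with the handle's upright 85 mm from the axis and 42 mm of free space below the strap.
- mat_top (a point): Centre of the upper face of the round cork mat, 124 mm in diameter, 6 mm thick, fixed on the desk.
- tea_mug: White ceramic tea mug, 80 mm across, 92 mm high; origin at the centre of its underside. Leave it alone.
- reagent: Amber reagent bottle with a blue cap, 56 mm across, 110 mm high; origin at the centre of its underside. Leave it alone.
- stapler: Blue and black stapler, 130 x 34 x 48 mm; origin at the centre of its underside. Leave it alone.

How it is judged (in metres and radians):
On the way, in this order (a step that is already met when the one before it is completed fails the run):
1. the jug stands upright in the middle of the cork mat (horizontal distance between jug_mid and mat_top below 0.03 m and height (world z) of jug_mid between 0.044 and 0.058 m and angle between jug_mid's own z axis and vertical below 0.1 rad), for 0.3 s.
2. every jar and the balance sit right down in their pockets of the open case (x of jar0_mid in the frame of case between -0.09 and 0.09 m and y of jar0_mid in the frame of case between -0.035 and 0.14 m and z of jar0_mid in the frame of case between 0.03 and 0.045 m and angle between each of jar0_mid, jar1_mid, jar2_mid, jar3_mid's own z axis and vertical below 0.15 rad and x of jar1_mid in the frame of case between -0.09 and 0.09 m and y of jar1_mid in the frame of case between -0.035 and 0.14 m and z of jar1_mid in the frame of case between 0.03 and 0.045 m and x of jar2_mid in the frame of case between -0.09 and 0.09 m and y of jar2_mid in the frame of case between -0.035 and 0.14 m and z of jar2_mid in the frame of case between 0.03 and 0.045 m and x of jar3_mid in the frame of case between -0.09 and 0.09 m and y of jar3_mid in the frame of case between -0.035 and 0.14 m and z of jar3_mid in the frame of case between 0.03 and 0.045 m and x of balance_mid in the frame of case between -0.016 and 0.016 m and y of balance_mid in the frame of case between -0.112 and -0.088 m and z of balance_mid in the frame of case between 0.017 and 0.031 m and angle between balance_mid's own z axis and vertical below 0.12 rad and value of joint lid above 1.2 rad), for 0.3 s.
3. the lid is shut (value of joint lid below 0.035 rad), for 0.2 s.
4. both catches are down (value of joint lid below 0.035 rad and value of joint each of catch_near, catch_far below 0.15 rad), for 0.2 s.
At the end, for the whole second after the job is handed in: Jug at rest, upright within 0.1 rad, within 30 mm of the cork mat's centre; each jar upright on the floor of a jar pocket; balance flat on the floor of its pocket, display up; lid under 0.035 rad, both catches under 0.15 rad (all of step 1 and all of step 4 and linear speed of jug below 0.03 m/s and x of jar0_mid in the frame of case between -0.09 and 0.09 m and y of jar0_mid in the frame of case between -0.035 and 0.14 m and z of jar0_mid in the frame of case between 0.03 and 0.045 m and angle between each of jar0_mid, jar1_mid, jar2_mid, jar3_mid's own z axis and vertical below 0.15 rad and x of jar1_mid in the frame of case between -0.09 and 0.09 m and y of jar1_mid in the frame of case between -0.035 and 0.14 m and z of jar1_mid in the frame of case between 0.03 and 0.045 m and x of jar2_mid in the frame of case between -0.09 and 0.09 m and y of jar2_mid in the frame of case between -0.035 and 0.14 m and z of jar2_mid in the frame of case between 0.03 and 0.045 m and x of jar3_mid in the frame of case between -0.09 and 0.09 m and y of jar3_mid in the frame of case between -0.035 and 0.14 m and z of jar3_mid in the frame of case between 0.03 and 0.045 m and x of balance_mid in the frame of case between -0.016 and 0.016 m and y of balance_mid in the frame of case between -0.112 and -0.088 m and z of balance_mid in the frame of case between 0.017 and 0.031 m and angle between balance_mid's own z axis and vertical below 0.12 rad); the robot touches nothing.
It fails at once if the jug is tipped over (beyond 0.8 rad) (angle between jug_mid's own z axis and vertical above 0.8 rad).
It fails at once if the tea mug, the reagent bottle or the stapler is moved more than 30 mm (distance of any of tea_mug, reagent, stapler from where it was at the start of the episode above 0.03 m).
Of jar0, jar1, jar2, jar3 only 2 to 4 are there at a start; the rules pass over those that are not, and their reading is None.
At some moment in a run one of jar0, jar1, jar2, jar3 may be knocked a few centimetres aside while the robot is not near it.
It also fails if it takes over 210 s, if anything falls off the work surface, if the arm or the gripper's body presses on something with over 40 N, if the wrist force passes 120 N, or if a joint passes its speed limit or range.

## Working session

There is one attempt and no reset: what is moved stays moved. The work goes in short steps, Python scripts to look and compute and a tool call to move; the robot and the scene stay as the last step left them, time stands still between calls to the robot, and variables do not carry over. Pictures are saved under pics/ and viewed, at most 14 in all, crops included, and the job is handed in when it is done.

Besides the shell and the picture viewer there is one more tool, called as name([rows], argument=value, ...), one row to a line, values as JSON. send_rows: Moves the arm, as the interface text tells. Its arguments: {"type":"object","properties":{"targets":{"type":"array"},"grip":{"type":"number"},"squeeze":{"type":"number"}},"required":["targets"]}

```bash
ls; mkdir -p pics; cat > h.py <<'E'
import numpy as np, cv2
from rig import ctrl
from scipy.spatial.transform import Rotation as R
def T_tool():
    s=ctrl.sense(); q=s['ee_rot']; T=np.eye(4)
    T[:3,:3]=R.from_quat([q[1],q[2],q[3],q[0]]).as_matrix(); T[:3,3]=s['eef_pos']; return T
def snap(cam,save=None):
    T=T_tool(); im,d=ctrl.capture(cam); c=ctrl.calibration(cam)
    c2w=T@np.array(c['mount']) if cam=='wrist' else np.linalg.inv(np.array(c['view']))
    if save: cv2.imwrite('pics/'+save,im[:,:,::-1])
    return im,d,c,c2w
def slopes(c,uv):
    uv=np.atleast_2d(np.asarray(uv,float)); K=np.array([[c['fx'],0,c['cx']],[0,c['fy'],c['cy']],[0,0,1]])
    return cv2.undistortPoints(uv[:,None],K,np.array([c['k1'],0,0,0,0.]))[:,0]
def cloud(d,c,c2w):
    v,u=np.mgrid[:d.shape[0],:d.shape[1]]
    s=slopes(c,np.c_[u.ravel(),v.ravel()]); z=d.ravel()
    P=np.c_[s*z[:,None],z]@c2w[:3,:3].T+c2w[:3,3]; P[z<=0]=np.nan
    return P.reshape(*d.shape,3)
def ray(c,c2w,uv):
    s=slopes(c,uv)[0]; r=c2w[:3,:3]@np.r_[s,1]; return c2w[:3,3],r/np.linalg.norm(r)
def at_z(c,c2w,uv,z):
    o,r=ray(c,c2w,uv); return o+r*(z-o[2])/r[2]
def tri(rays):
    A=sum(np.eye(3)-np.outer(r,r) for o,r in rays); b=sum((np.eye(3)-np.outer(r,r))@o for o,r in rays)
    return np.linalg.solve(A,b)
E
cat > a.py <<'E'
from h import *
np.set_printoptions(precision=1,suppress=True)
names=['case','jar0_mid','balance_mid','jug_mid','jug_handle','mat_top','tea_mug','reagent','stapler','cell0','cell3','well','lid_edge','case_hinge','catch_near_tip','catch_far_tip']
for cam in ['side','top']:
    im,d,c,w=snap(cam,cam+'1.png'); P=cloud(d,c,w)
    np.savez(cam+'1.npz',im=im,P=P)
    print(cam,w[:3,3],w[:3,2])
    for n in names:
        for o in ctrl.place_of(cam,n):
            if o['conf']<.3: continue
            u,v=map(int,np.round(o['uv'])); p=P[min(max(v,0),479),min(max(u,0),639)]
            print(n,round(o['conf'],2),u,v,p)
print(ctrl.sense())
E
python3 a.py
```

```text
pics
side [ 242.4 -578.9  983.1] [ 0.3  0.6 -0.8]
case 0.8 392 378 [ 526.6 -232.5   24.4]
case 0.3 387 351 [ 549.7 -176.5    7.1]
jar0_mid 0.68 374 220 [652.3  63.5  58. ]
balance_mid 0.61 316 174 [583.9 182.7 109.6]
jug_mid 0.89 317 168 [616.9 250.1  49.5]
jug_handle 0.87 303 139 [598.6 275.  121. ]
mat_top 0.76 245 205 [450.  260.6   4.6]
mat_top 0.36 392 378 [ 526.6 -232.5   24.4]
tea_mug 0.86 393 181 [743.4 144.5  49.2]
tea_mug 0.65 436 342 [ 638.9 -200.1    4.3]
tea_mug 0.55 209 260 [328.1 126.4  46.6]
reagent 0.71 446 235 [770.6 -20.4  38. ]
stapler 0.66 207 261 [324.1 128.5  43.1]
cell0 0.89 453 393 [ 610.3 -300.2   10.1]
cell0 0.85 439 341 [ 645.  -200.7    3.9]
cell0 0.74 385 351 [ 546.  -175.5    8.6]
cell0 0.74 402 402 [ 524.8 -273.1    7.4]
cell3 0.89 453 393 [ 610.3 -300.2   10.1]
cell3 0.85 439 341 [ 645.  -200.7    3.9]
cell3 0.74 385 351 [ 546.  -175.5    8.6]
cell3 0.74 402 402 [ 524.8 -273.1    7.4]
lid_edge 0.71 443 409 [ 480.3 -394.1  296.3]
case_hinge 0.84 414 421 [ 442.8 -390.   292.7]
case_hinge 0.57 210 263 [327.5 119.2  46.2]
catch_near_tip 0.62 371 426 [ 383
[... 1007 characters left out ...]
l 0.58 424 287 [ 434.1 -199.6    9.2]
lid_edge 0.73 466 197 [ 626.2 -295.5    6.9]
lid_edge 0.73 251 339 [331.8 159.6  47.5]
lid_edge 0.69 589 252 [ 493.5 -402.4  291. ]
case_hinge 0.58 492 251 [ 506.2 -321.5   79.6]
catch_near_tip 0.98 600 324 [ 384.1 -383.6  346.3]
catch_far_tip 0.42 220 201 [611.5 225.8  42.2]
{'time_s': 1.7, 'joints': array([ 1.1,  0.3,  1.5, -0. ,  1.3, -0.2]), 'dq': array([ 0., -0., -0.,  0., -0., -0.]), 'tau': array([  0. , -41.2, -26. ,  -0. ,   0. ,   0. ]), 'eef_pos': array([141. , 505.7, 231.3]), 'ee_rot': array([ 0. ,  0.1,  1. , -0. ]), 'force': array([-0.2, -0.7,  0.4]), 'wrist_torque': array([ 0., -0.,  0.]), 'grip_force': 0.0, 'grip_width': 1.002117088462429}
```

View pics/top1.png

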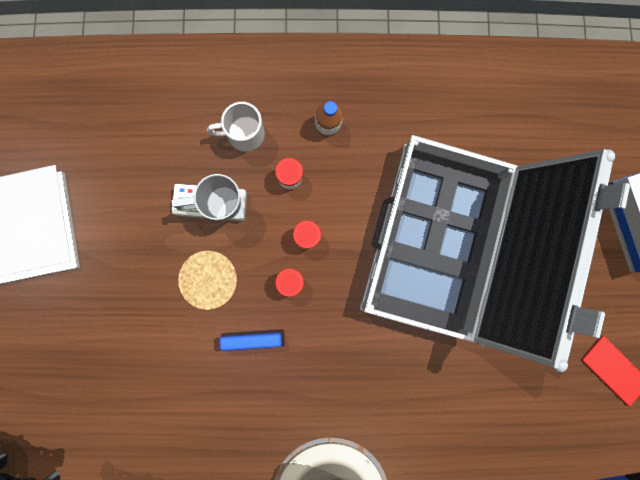

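View pics/side1.png

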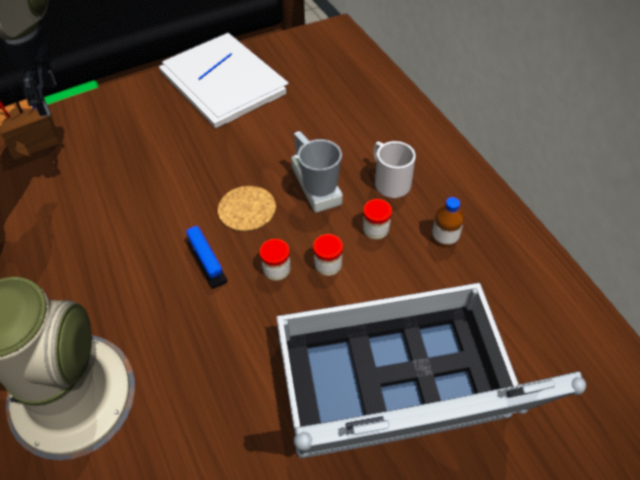

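The top view shows jar caps at (289,172), (307,235) and (290,283). The mat is at (208,280), and the jug at (218,197) has its handle out to (184,203), with the balance under it. The case is centred near (440,240) with the lid open to the right; its balance pocket is at (422,287) and the jar pockets are above. The side view agrees with three jars. Next I'll measure from the point clouds.

```bash
cat > b.py <<'E'
from h import *
np.set_printoptions(precision=1,suppress=True)
for cam in ['top','side']:
    D=np.load(cam+'1.npz'); im=D['im'].astype(int);P=D['P']; hsv=cv2.cvtColor(D['im'],cv2.COLOR_RGB2HSV)
    x,y,z=P[...,0],P[...,1],P[...,2]
    print(cam,'desk z',np.nanmedian(z[(x>350)&(x<700)&(y>-50)&(y<50)&(z<20)]))
    red=(((hsv[...,0]<6)|(hsv[...,0]>174))&(hsv[...,1]>180)&(hsv[...,2]>120)&(z>40)).astype(np.uint8)
    n,l,st,_=cv2.connectedComponentsWithStats(red)
    for i in range(1,n):
        if st[i,4]<100: continue
        q=P[(l==i)]; zt=np.median(q[:,2]); t=q[q[:,2]>np.percentile(q[:,2],60)-3]
        (cx,cy),r=cv2.minEnclosingCircle(t[:,:2].astype(np.float32)); print('jar',st[i],cx,cy,r,np.median(t[:,2]))
    for nm,box,zr in [('mat',(380,530,170,330),(2.5,12)),('jugrim',(540,690,150,256),(120,135)),('handle',(560,650,262,330),(110,130)),('mug',(680,830,90,195),(80,100)),('pan/bal',(540,680,150,350),(28,46))]:
        m=(x>box[0])&(x<box[1])&(y>box[2])&(y<box[3])&(z>zr[0])&(z<zr[1])
        q=P[m]; 
        if len(q)<5: print(nm,len(q));continue
        (cx,cy),r=cv2.minEnclosingCircle(q[:,:2].astype(np.float32)); rr=cv2.minAreaRect(q[:,:2].astype(np.float32))
        print(nm,len(q),'circ',np.array([cx,cy,r]),'rect',rr,'z',np.median(q[:,2]),'mean',q.mean(0))
    m=(x>350)&(x<750)&(y>-420)&(y<-60)&(z>78)&(z<90); q=P[m]
    print('rim',len(q),cv2.minAreaRect(q[:,:2].astype(np.float32)))
    # pockets: bluish
    m=((hsv[...,0]>95)&(hsv[...,0]<125)&(hsv[...,1]>40)&(hsv[...,2]>100)&(z<14)&(x>350)&(y<-80)).astype(np.uint8)
    n,l,st,ce=cv2.connectedComponentsWithStats(m)
    for i in range(1,n):
        if st[i,4]>150:
            q=P[l==i]; print('pocket',st[i,4],ce[i],cv2.minAreaRect(q[:,:2].astype(np.float32)),np.median(q[:,2]))
E
python3 b.py
```

```text
top desk z 0.3683727358188662
mat 2860 circ [456.2 250.6 105.8] rect ((455.130859375, 250.03005981445312), (149.55123901367188, 158.62158203125), 0.16623832285404205) z 5.89401163909622 mean [450.5 255.6   5.9]
jugrim 243 circ [608.4 220.2  44.2] rect ((608.024658203125, 215.88607788085938), (79.71805572509766, 87.69586181640625), 89.40243530273438) z 125.39164371103357 mean [612.7 215.7 125.3]
handle 176 circ [598.8 284.4  22. ] rect ((599.0506591796875, 284.4643859863281), (14.310697555541992, 43.034950256347656), 7.84713888168335) z 120.91881475563997 mean [598.6 284.2 120.7]
mug 233 circ [765.5 177.6  40. ] rect ((765.2620849609375, 167.61721801757812), (79.43952941894531, 53.662532806396484), 0.25243762135505676) z 90.7318031769097 mean [765.9 165.3  89.7]
pan/bal 1345 circ [613.  252.1  79.2] rect ((609.910888671875, 252.67672729492188), (149.0386199951172, 69.4928970336914), 85.02912139892578) z 37.883136977324284 mean [612.3 244.7  37.6]
rim 2643 ((533.72802734375, -221.35902404785156), (226.8843231201172, 365.337646484375), 74.1690902709961)
pocket 771 [423.  188.8] ((643.70
[... 2080 characters left out ...]
((644.70556640625, -199.54608154296875), (60.07817459106445, 59.05332946777344), 73.05689239501953) 5.1066339316373615
pocket 916 [388.1 349.9] ((553.6552124023438, -173.50396728515625), (59.15900802612305, 59.01887512207031), 74.28080749511719) 4.9892465905528525
pocket 3008 [334.2 382.7] ((439.5926208496094, -184.97840881347656), (143.04119873046875, 70.54241943359375), 74.0392837524414) 5.071888690974902
pocket 742 [453.1 386.2] ((619.5646362304688, -287.7994079589844), (45.11935043334961, 59.168174743652344), 74.50836181640625) 5.106336675184934
pocket 782 [400.4 396.3] ((528.3272705078125, -261.6860046386719), (44.79743576049805, 60.317535400390625), 72.82427978515625) 5.251757717105761
```

```bash
python3 -c "
from h import *
np.set_printoptions(precision=3,suppress=True)
T=T_tool();print(T);print(np.array(ctrl.calibration('wrist')['mount']));print(ctrl.calibration('wrist'))"
```

```text
[[ -0.963   0.268   0.    140.978]
 [  0.268   0.963  -0.    505.718]
 [ -0.     -0.     -1.    231.296]
 [  0.      0.      0.      1.   ]]
[[   0.      -0.948   -0.318   82.151]
 [   1.       0.       0.       1.003]
 [  -0.      -0.318    0.948 -142.428]
 [   0.       0.       0.       1.   ]]
{'fx': 377.9900377127005, 'fy': 377.9900377127005, 'cx': 318.58822981168674, 'cy': 234.91570231391708, 'k1': -0.0492357510398568, 'mount': array([[   0.   ,   -0.948,   -0.318,   82.151],
       [   1.   ,    0.   ,    0.   ,    1.003],
       [  -0.   ,   -0.318,    0.948, -142.428],
       [   0.   ,    0.   ,    0.   ,    1.   ]])}
```

send_rows([
  {"offset": [3.2,-1.6,0],"spin": -0.11},
  {"offset": [6.4,-3.2,0],"spin": -0.22},
  {"offset": [9.6,-4.8,0],"spin": -0.33},
  {"offset": [12.8,-6.4,0],"spin": -0.44},
  {"offset": [16,-8,0],"spin": -0.55},
  {"offset": [19.2,-9.6,0],"spin": -0.66},
  {"offset": [22.4,-11.2,0],"spin": -0.77},
  {"offset": [25.6,-12.8,0],"spin": -0.88},
], grip=0.6)

```text
time_s: 2.37
eef_pos: [398.4, 376.6, 231.4]
ee_rot: [0.0, 0.547, 0.837, 0.0]
force: [-0.4, 1.1, 0.2]
grip_width: 0.603
grip_force: 0.0
```

send_rows([
  {"offset": [3.4,-1.5,0],"spin": -0.05},
  {"offset": [6.8,-3,0],"spin": -0.1},
  {"offset": [10.2,-4.5,0],"spin": -0.15},
  {"offset": [13.6,-6,0],"spin": -0.2},
  {"offset": [17,-7.6,0],"spin": -0.25},
  {"offset": [20.2,-9.8,0],"spin": -0.294},
  {"offset": [20.2,-9.8,0],"spin": -0.294},
  {"offset": [20.2,-9.8,0],"spin": -0.294},
])

```text
time_s: 3.03
eef_pos: [600.1, 278.3, 230.3]
ee_rot: [-0.0, 0.663, 0.749, -0.0]
force: [-1.2, 0.3, 0.1]
grip_width: 0.597
grip_force: 0.0
```

```bash
cat > c.py <<'E'
import sys
from h import *
np.set_printoptions(precision=1,suppress=True)
nm=sys.argv[1]
im,d,c,w=snap('wrist',nm+'.png'); P=cloud(d,c,w); np.savez(nm+'.npz',im=im,P=P)
T=T_tool(); print('tcp',T[:3,3],'psi',np.arctan2(T[1,1],T[0,1]).round(4), 'F',ctrl.sense()['force'],'grip',ctrl.sense()['grip_width'],ctrl.sense()['grip_force'])
for n in sys.argv[2:]:
    for o in ctrl.place_of('wrist',n):
        if o['conf']<.3: continue
        u,v=map(int,np.round(o['uv'])); v=min(max(v,0),479);u=min(max(u,0),639); print(n,round(o['conf'],2),u,v,P[v,u])
E
python3 c.py w1 jug_handle jug_mid balance_mid mat_top jar0_mid
```

```text
tcp [599.1 279.4 230.8] psi 0.1244 F [-0.4  0.5 -0.2] grip 0.6023427340303059 0.0
jug_handle 0.95 320 226 [600.4 283.5 121.1]
jug_mid 0.61 319 285 [610.2 198.7  39.4]
jug_mid 0.59 157 361 [551.4 285.3 280.6]
balance_mid 0.58 327 224 [605.1 285.2 120. ]
mat_top 0.57 167 195 [449.4 261.5   5.1]
jar0_mid 0.56 360 382 [662.5 109.2  64.2]
```

View pics/w1.png

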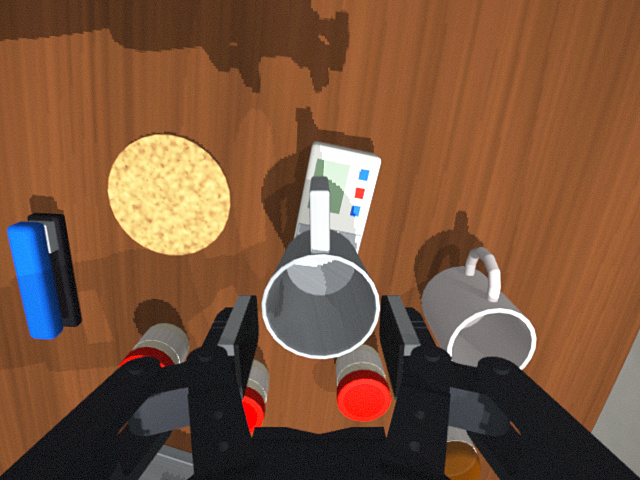

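```bash
python3 - <<'E'
from h import *
np.set_printoptions(precision=1,suppress=True)
P=np.load('w1.npz')['P'];x,y,z=P[...,0],P[...,1],P[...,2]
q=P[(x>570)&(x<630)&(y>262)&(y<320)&(z>112)&(z<128)];print('handle',len(q),cv2.minAreaRect(q[:,:2].astype(np.float32)),np.median(q[:,2]))
q=P[(x>550)&(x<660)&(y>160)&(y<262)&(z>118)&(z<135)];print('rim',len(q),cv2.minEnclosingCircle(q[:,:2].astype(np.float32)),np.median(q[:,2]))
q=P[(x>560)&(x<670)&(y>240)&(y<350)&(z>26)&(z<42)];print('bal',len(q),cv2.minAreaRect(q[:,:2].astype(np.float32)),np.median(q[:,2]))
q=P[(x>360)&(x<540)&(y>170)&(y<340)&(z>3)&(z<9)];print('mat',len(q),cv2.minEnclosingCircle(q[:,:2].astype(np.float32)),np.median(q[:,2]))
E
```

```text
handle 1490 ((606.7459106445312, 285.2696533203125), (29.122873306274414, 48.65950393676758), 4.180500030517578) 120.66915937286105
rim 2183 ((608.5370483398438, 220.8619842529297), 44.28357696533203) 124.84787132050607
bal 4905 ((615.21337890625, 283.4161376953125), (90.91152954101562, 65.58019256591797), 85.1246566772461) 33.9628815300926
mat 11423 ((451.0040283203125, 259.6600036621094), 62.15703582763672) 5.742171294661773
```

The wrist view shows the strap at (320,215), the jug rim round (320,305) and the mat at (168,195). All of it agrees with the clouds, so I'll grasp the handle.

send_rows([
  {"offset": [0.1,0.3,-3],"spin": 0},
  {"offset": [0.1,0.3,-6],"spin": 0},
  {"offset": [0.1,0.3,-9],"spin": 0},
  {"offset": [0.1,0.3,-12],"spin": 0},
  {"offset": [0.1,0.3,-13.4],"spin": 0},
  {"offset": [0.1,0.3,-13.4],"spin": 0},
  {"offset": [0.1,0.3,-13.4],"spin": 0},
])

```text
time_s: 3.92
eef_pos: [599.7, 283.1, 97.7]
ee_rot: [-0.0, 0.661, 0.75, -0.0]
force: [0.5, 0.4, 0.5]
grip_width: 0.6
grip_force: 0.0
```

send_rows([
  {"offset": [0,0,0],"spin": 0},
  {"offset": [0,0,0],"spin": 0},
  {"offset": [0,0,0],"spin": 0},
  {"offset": [0,0,0],"spin": 0},
  {"offset": [0,0,0],"spin": 0},
  {"offset": [0,0,0],"spin": 0},
], grip=0, squeeze=90)

```text
time_s: 4.42
eef_pos: [600.5, 283.1, 98.9]
ee_rot: [0.001, 0.662, 0.75, 0.001]
force: [-0.5, 1.5, 6.3]
grip_width: 0.14
grip_force: 88.0
```

send_rows([
  {"offset": [0,0,0.5],"spin": 0},
  {"offset": [0,0,1],"spin": 0},
  {"offset": [0,0,2],"spin": 0},
  {"offset": [0,0,3],"spin": 0},
  {"offset": [0,0,3],"spin": 0},
])

```text
time_s: 4.83
eef_pos: [600.9, 283.0, 130.2]
ee_rot: [0.001, 0.662, 0.75, 0.002]
force: [0.9, -0.5, -2.4]
grip_width: 0.145
grip_force: 87.8
```

```bash
python3 c.py w2 jug_handle
```

```text
tcp [600.6 282.9 128.9] psi 0.125 F [ 0.1  0.3 -3.4] grip 0.14057972835417631 87.83453822135925
jug_handle 0.79 319 332 [600.6 286.9 150.9]
jug_handle 0.48 334 269 [603.6 308.9 141.7]
```

send_rows([
  {"offset": [-2,0.5,0],"spin": 0},
  {"offset": [-4.5,1.2,0],"spin": 0},
  {"offset": [-7.5,1.9,0],"spin": 0},
  {"offset": [-10.5,2.7,0],"spin": 0},
  {"offset": [-13.5,3.4,0],"spin": 0},
  {"offset": [-15.7,4,0],"spin": 0},
  {"offset": [-15.7,4,0],"spin": 0},
  {"offset": [-15.7,4,0],"spin": 0},
])

```text
time_s: 5.6
eef_pos: [442.2, 323.0, 127.3]
ee_rot: [-0.0, 0.661, 0.75, -0.0]
force: [0.6, 0.7, -3.0]
grip_width: 0.137
grip_force: 88.1
```

send_rows([
  {"offset": [0,0,-1.5],"spin": 0},
  {"offset": [0,0,-3],"spin": 0},
  {"offset": [0,0,-4.2],"spin": 0},
  {"offset": [0,0,-5],"spin": 0},
  {"offset": [0,0,-5],"spin": 0},
  {"offset": [0,0,-5],"spin": 0},
])

```text
time_s: 6.1
eef_pos: [443.5, 322.5, 77.2]
ee_rot: [-0.0, 0.662, 0.75, -0.0]
force: [-0.1, 0.1, -2.6]
grip_width: 0.138
grip_force: 88.1
```

```bash
python3 c.py w3 jug_handle;  python3 - <<'E'
from h import *
np.set_printoptions(precision=3,suppress=True)
im,d,c,w=snap('top','top2.png');P=cloud(d,c,w)
for n,P in [('top',P),('wrist',np.load('w3.npz')['P'])]:
    x,y,z=P[...,0],P[...,1],P[...,2]
    m=(np.hypot(x-451,y-260)<52)&(z>80)&(z<125)
    for k in range(3):
        q=P[m]; A=np.c_[q[:,:2]-[451,260],np.ones(len(q))]; s=np.linalg.lstsq(A,q[:,2],rcond=None)[0]
        m&=np.abs(z-((x-451)*s[0]+(y-260)*s[1]+s[2]))<6
    print(n,len(q),s,cv2.minEnclosingCircle(P[m][:,:2].astype(np.float32)))
E
```

```text
tcp [443.6 322.7  77.8] psi 0.1247 F [-0.3 -0.5 -2.4] grip 0.13944047581760594 88.09187293052673
jug_handle 0.65 318 334 [442.8 326.3  99.2]
top 254 [ -0.01   -0.07  100.751] ((450.74334716796875, 261.89495849609375), 46.912803649902344)
wrist 1222 [  0.016  -0.144 107.033] ((450.29718017578125, 272.11553955078125), 41.966835021972656)
```

send_rows([
  {"offset": [0,0,-0.3],"spin": 0},
  {"offset": [0,0,-0.6],"spin": 0},
  {"offset": [0,0,-0.8],"spin": 0},
  {"offset": [0,0,-0.8],"spin": 0},
])

```text
time_s: 6.58
eef_pos: [442.9, 322.7, 69.1]
ee_rot: [0.0, 0.662, 0.75, -0.0]
force: [-0.3, 0.0, -2.8]
grip_width: 0.145
grip_force: 88.3
```

send_rows([
  {"offset": [0,0,-0.1],"spin": 0},
  {"offset": [0,0,-0.1],"spin": 0},
])

```text
time_s: 6.75
eef_pos: [443.1, 323.0, 68.9]
ee_rot: [0.0, 0.662, 0.75, 0.0]
force: [-3.2, 0.5, 4.1]
grip_width: 0.143
grip_force: 89.0
```

send_rows([
  {"offset": [0,0,0],"spin": 0},
  {"offset": [0,0,0],"spin": 0},
  {"offset": [0,0,0],"spin": 0},
  {"offset": [0,0,0],"spin": 0},
], grip=0.5)

```text
time_s: 7.08
eef_pos: [443.0, 322.7, 68.3]
ee_rot: [0.0, 0.662, 0.75, 0.0]
force: [-0.7, 0.8, -0.3]
grip_width: 0.499
grip_force: 0.0
```

send_rows([
  {"offset": [0,0,2],"spin": 0},
  {"offset": [0,0,5],"spin": 0},
  {"offset": [0,0,9],"spin": 0},
  {"offset": [0,0,13],"spin": 0},
  {"offset": [0,0,17],"spin": 0},
  {"offset": [3,-1,18],"spin": -0.05},
  {"offset": [6.5,-2.5,18],"spin": -0.1},
  {"offset": [9.8,-4,18],"spin": -0.2},
], grip=1)

```text
time_s: 7.75
eef_pos: [542.3, 282.4, 249.7]
ee_rot: [0.001, 0.733, 0.68, 0.001]
force: [0.2, -0.9, 0.4]
grip_width: 0.995
grip_force: 0.0
```

send_rows([
  {"offset": [3.5,-1.5,0],"spin": 0},
  {"offset": [7,-3.3,0],"spin": 0},
  {"offset": [7,-3.3,0],"spin": 0},
  {"offset": [7,-3.3,0],"spin": 0},
])

```text
time_s: 8.08
eef_pos: [612.1, 248.4, 246.9]
ee_rot: [-0.0, 0.734, 0.679, -0.001]
force: [-0.3, 0.3, -0.0]
grip_width: 1.001
grip_force: 0.0
```

```bash
python3 c.py w4 balance_mid jar0_mid; cat > red.py <<'E'
from h import *
np.set_printoptions(precision=1,suppress=True)
def reds(im,P,zmin=40):
    h=cv2.cvtColor(im,cv2.COLOR_RGB2HSV); z=P[...,2]
    m=(((h[...,0]<8)|(h[...,0]>172))&(h[...,1]>150)&(h[...,2]>90)&(z>zmin)&(z<95)).astype(np.uint8)
    n,l,st,_=cv2.connectedComponentsWithStats(m)
    for i in range(1,n):
        if st[i,4]<80: continue
        q=P[l==i]; t=q[np.abs(q[:,2]-np.percentile(q[:,2],90))<4]
        print('jar',st[i],cv2.minEnclosingCircle(t[:,:2].astype(np.float32)),np.median(t[:,2]))
if __name__=='__main__':
    import sys; D=np.load(sys.argv[1]+'.npz'); reds(D['im'],D['P'])
E
python3 red.py w4; python3 - <<'E'
from h import *
im,d,c,w=snap('top','top3.png');P=cloud(d,c,w); np.savez('top3.npz',im=im,P=P)
for P in [np.load('w4.npz')['P'],P]:
    x,y,z=P[...,0],P[...,1],P[...,2]
    m=((x>550)&(x<670)&(y>140)&(y<350)&(z>25)&(z<44)).astype(np.uint8)
    n,l,st,_=cv2.connectedComponentsWithStats(m); i=1+st[1:,4].argmax()
    q=P[l==i];print('bal',len(q),cv2.minAreaRect(q[:,:2].astype(np.float32)),np.median(q[:,2]))
    m=(np.hypot(x-451,y-260)<70)&(z>90)&(z<104);q=P[m];print('jug',len(q),cv2.minEnclosingCircle(q[:,:2].astype(np.float32)),np.median(q[:,2]) if len(q) else 0)
E
python3 red.py top3
```

```text
tcp [611.  249.4 247.6] psi -0.0758 F [-0.5  0.   0.6] grip 1.0010474973070378 0.0
balance_mid 0.74 320 190 [613.7 257.1  33.4]
jar0_mid 0.91 382 337 [664.7 110.3  64.9]
jar [ 360  326   55   52 2223] ((669.6878051757812, 86.07906341552734), 28.171688079833984) 64.10754018350656
jar [ 243  363   52   49 2037] ((542.5370483398438, 50.61432647705078), 28.2633113861084) 64.00572004477317
bal 10052 ((613.6102294921875, 255.17901611328125), (146.86329650878906, 64.18055725097656), 85.35284423828125) 34.80669495392266
jug 2306 ((449.6779479980469, 273.723876953125), 56.195926666259766) 94.36791528636891
bal 1188 ((610.1712036132812, 222.13458251953125), (88.2923355102539, 64.43273162841797), 85.11957550048828) 35.8062954554847
jug 84 ((454.9761657714844, 239.24853515625), 38.587181091308594) 95.60302719169374
jar [275 158  28  28 594] ((668.9323120117188, 84.7873306274414), 27.628084182739258) 65.15347374075952
jar [293 221  28  28 604] ((541.33251953125, 48.463260650634766), 27.524396896362305) 65.16483525034312
jar [275 269  28  28 614] ((445.5914001464844, 83.78826904296875), 27.738536834716797) 64.84898639557457
```

View pics/w4.png

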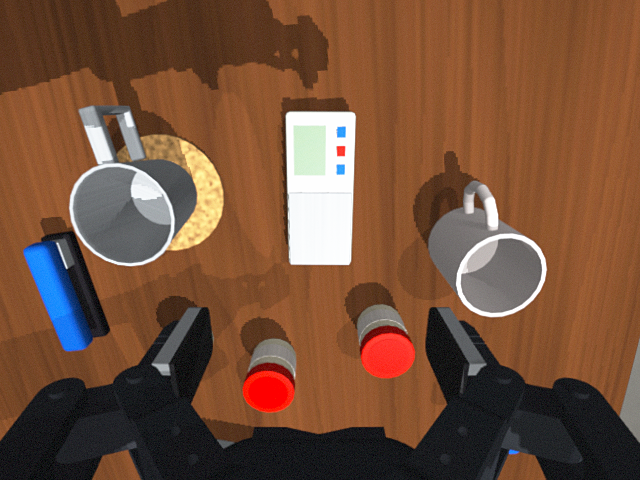

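The jug stands on the mat at (135,215), and the balance at (320,190) is clear at 85.4°. I'll grasp the balance across its middle.

send_rows([
  {"offset": [0.26,0.58,-4],"spin": -0.005},
  {"offset": [0.26,0.58,-8],"spin": -0.005},
  {"offset": [0.26,0.58,-12],"spin": -0.005},
  {"offset": [0.26,0.58,-16],"spin": -0.005},
  {"offset": [0.26,0.58,-19.5],"spin": -0.005},
  {"offset": [0.26,0.58,-22],"spin": -0.005},
  {"offset": [0.26,0.58,-23.4],"spin": -0.005},
  {"offset": [0.26,0.58,-23.4],"spin": -0.005},
])

```text
time_s: 8.95
eef_pos: [611.7, 255.8, 11.8]
ee_rot: [-0.001, 0.734, 0.679, -0.002]
force: [0.3, -0.5, 0.4]
grip_width: 1.004
grip_force: 0.0
```

send_rows([
  {"offset": [0,0,0],"spin": 0},
  {"offset": [0,0,0],"spin": 0},
  {"offset": [0,0,0],"spin": 0},
  {"offset": [0,0,0],"spin": 0},
  {"offset": [0,0,0],"spin": 0},
], grip=0.6, squeeze=60)

```text
time_s: 9.37
eef_pos: [614.9, 256.0, 17.3]
ee_rot: [0.001, 0.735, 0.678, 0.002]
force: [0.9, 0.7, 6.7]
grip_width: 0.734
grip_force: 66.8
```

send_rows([
  {"offset": [0,0,1],"spin": 0},
  {"offset": [0,0,3],"spin": 0},
  {"offset": [0,0,6],"spin": 0},
  {"offset": [0,0,6],"spin": 0},
])

```text
time_s: 9.7
eef_pos: [616.2, 256.2, 81.5]
ee_rot: [0.003, 0.735, 0.678, 0.004]
force: [0.8, -0.6, -0.9]
grip_width: 0.729
grip_force: 66.6
```

```bash
python3 c.py w5 balance_mid
```

```text
tcp [615.3 256.   78.7] psi -0.0799 F [ 0.6 -0.1 -2.6] grip 0.7280584467598754 66.5460455417633
balance_mid 0.68 319 317 [616.7 263.7  97.7]
```

View pics/w5.png

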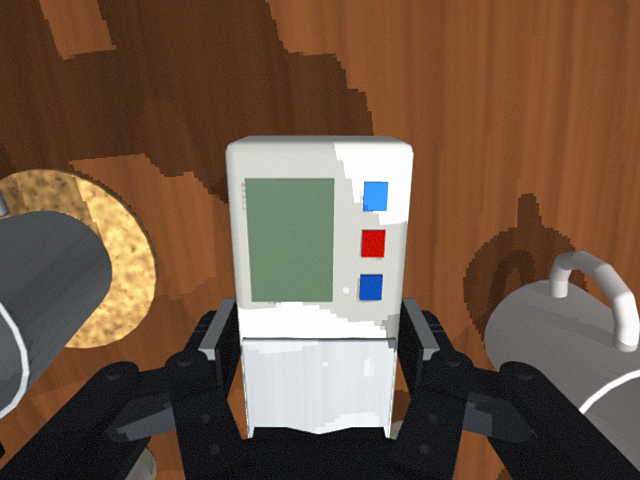

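send_rows([
  {"offset": [0,0,3.5],"spin": 0},
  {"offset": [0,-1,7],"spin": 0},
  {"offset": [0,-3,10],"spin": 0},
  {"offset": [-1,-6.5,10],"spin": -0.02},
  {"offset": [-2.5,-10,10],"spin": -0.05},
  {"offset": [-4,-13.5,10],"spin": -0.08},
  {"offset": [-5.5,-17,10],"spin": -0.1},
  {"offset": [-7,-20.5,10],"spin": -0.12},
])

```text
time_s: 10.47
eef_pos: [541.9, 49.2, 173.4]
ee_rot: [-0.001, 0.774, 0.633, -0.001]
force: [0.3, 0.1, -2.9]
grip_width: 0.727
grip_force: 67.9
```

send_rows([
  {"offset": [-1.5,-3.5,0],"spin": -0.01},
  {"offset": [-3,-7,0],"spin": -0.02},
  {"offset": [-4.5,-10.5,0],"spin": -0.03},
  {"offset": [-6,-14,0],"spin": -0.04},
  {"offset": [-8,-17.5,0],"spin": -0.05},
  {"offset": [-9.5,-21,0],"spin": -0.06},
  {"offset": [-10.8,-24.6,0],"spin": -0.077},
  {"offset": [-10.8,-24.6,0],"spin": -0.077},
])

```text
time_s: 11.13
eef_pos: [433.2, -200.3, 173.7]
ee_rot: [-0.0, 0.8, 0.6, -0.001]
force: [0.7, 1.0, -3.3]
grip_width: 0.729
grip_force: 67.9
```

```bash
python3 c.py w6 well cell0 cell2; cat > case.py <<'E'
from h import *
import sys
from scipy.optimize import least_squares
np.set_printoptions(precision=2,suppress=True)
D=np.load(sys.argv[1]+'.npz'); P=D['P']; h=cv2.cvtColor(D['im'],cv2.COLOR_RGB2HSV); x,y,z=P[...,0],P[...,1],P[...,2]
C0=np.array([533.4,-222.4]); a0=-np.deg2rad(105.9)
ex=np.array([np.cos(a0),np.sin(a0)]);ey=np.array([-ex[1],ex[0]])
L=(P[...,:2]-C0); lx=L@ex; ly=L@ey
# walls: rim band (top), outline in case frame
m=(z>80)&(z<91)&(abs(lx)<125)&(abs(ly)<195)
q=np.c_[lx[m],ly[m],z[m]]; print('rim z',np.median(q[:,2]),len(q))
for nm,s,ax,val in [('-x',-1,0,-107),('-y',-1,1,-177),('+y',1,1,177),('+x',1,0,107)]:
    o=1-ax; t=q[(abs(q[:,ax]-val)<9)&(abs(q[:,o])<(150 if o else 85))]
    if len(t)>50:
        k=np.polyfit(t[:,o],t[:,ax],1); print(nm,len(t),'mean',np.median(t[:,ax]),'pct',np.percentile(t[:,ax],[3,97]),'slope',k[0])
pk=((z<13)&(z>-2)&(abs(lx)<100)&(abs(ly)<170))
for nm,cx,cy,hx,hy in [('c0',-49,6,33,33),('c1',49,6,33,33),('c2',-49,100,33,33),('c3',49,100,33,33),('well',0,-100,82,38)]:
    t=pk&(abs(lx-cx)<hx+8)&(abs(ly-cy)<hy+8)
    if t.sum()>200:
        X,Y=lx[t]-cx,ly[t]-cy; print(nm,t.sum(),'x',np.percentile(X,[1,99]),'y',np.percentile(Y,[1,99]),'z',np.median(z[t]))
E
python3 case.py w6
```

```text
tcp [ 434.1 -197.8  173.6] psi -0.2821 F [ 1.6  0.7 -2.3] grip 0.7285668802792977 67.89599776268005
cell0 0.89 544 252 [ 615.3 -291.7    7.1]
cell0 0.73 442 251 [ 526.9 -264.8    7.1]
cell0 0.58 454 139 [ 553.8 -172.7    6.8]
cell0 0.57 564 141 [ 642.1 -198.9    5.6]
cell2 0.89 544 252 [ 615.3 -291.7    7.1]
cell2 0.73 442 251 [ 526.9 -264.8    7.1]
cell2 0.58 454 139 [ 553.8 -172.7    6.8]
cell2 0.57 564 141 [ 642.1 -198.9    5.6]
rim z 84.5267546830209 14375
-x 6873 mean -110.842919018804 pct [-115.14 -106.96] slope 0.00025991350950481786
-y 3180 mean -177.0057545734195 pct [-181.79 -173.46] slope 0.0017728414197390996
+x 2374 mean 104.09228789860529 pct [100.26 108.59] slope 0.006475404005150049
c0 6781 x [-35.75  30.06] y [-27.66  33.61] z 6.307739708087411
c1 4832 x [-30.74  30.17] y [-27.54  33.76] z 6.194798492879073
c2 5954 x [-35.42  30.07] y [-22.07  33.99] z 6.388567919159016
c3 4248 x [-29.69  30.15] y [-22.34  33.8 ] z 6.361675976890922
well 3862 x [-85.4  -56.56] y [-38.02  38.25] z 6.223645193920561
```

View pics/w6.png

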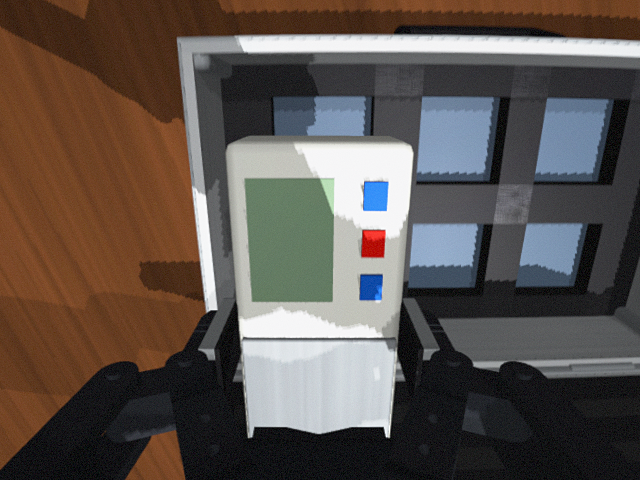

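send_rows([
  {"offset": [0.25,0.33,-3],"spin": 0},
  {"offset": [0.25,0.33,-6],"spin": 0},
  {"offset": [0.25,0.33,-9],"spin": 0},
  {"offset": [0.25,0.33,-11],"spin": 0},
  {"offset": [0.25,0.33,-11],"spin": 0},
  {"offset": [0.25,0.33,-11],"spin": 0},
])

```text
time_s: 11.83
eef_pos: [438.2, -191.1, 64.2]
ee_rot: [-0.001, 0.797, 0.603, -0.0]
force: [0.4, -0.5, -2.6]
grip_width: 0.725
grip_force: 67.8
```

```bash
python3 c.py w7; python3 case.py w7; python3 - <<'E'
from h import *
P=np.load('w7.npz')['P']; T=T_tool()
x,y,z=P[...,0],P[...,1],P[...,2]
m=((z>74)&(z<90)&(np.hypot(x-T[0,3],y-T[1,3])<95)).astype(np.uint8)
L=(P[...,:2]-T[:2,3])@T[:2,:2]; m[(abs(L[...,1])>36)]=0
q=L[m>0]; print('bal in tool x,y pct',np.nanpercentile(q,[1,50,99],axis=0), np.median(z[m>0]))
E
```

```text
tcp [ 438.8 -191.8   65.2] psi -0.2756 F [-0.2 -0.5 -2.2] grip 0.7282882657174147 67.84077644348145
rim z 82.53586088704809 74543
-x 15994 mean -110.75087859673832 pct [-115.1  -106.99] slope 0.0010750245123815683
-y 7742 mean -176.16185286672464 pct [-181.94 -173.4 ] slope 0.002521103667269093
c0 14207 x [-35.34  29.88] y [-25.2   33.77] z 6.35134835345599
c1 5942 x [-26.3   20.46] y [-24.7   33.69] z 6.2821578493350785
c3 2809 x [-25.75  30.79] y [-17.61  12.89] z 6.277749391991591
well 3498 x [-84.93 -73.99] y [-37.66  38.4 ] z 6.284844411318488
bal in tool x,y pct [[-43.34172295 -32.27295662]
 [ 24.6848666   -0.96622145]
 [ 72.52987653  30.38290356]] 81.32377273004468
```

send_rows([
  {"offset": [0,0,-1.5],"spin": 0},
  {"offset": [0,0,-3],"spin": 0},
  {"offset": [0,0,-3.6],"spin": 0},
  {"offset": [0,0,-4],"spin": 0},
  {"offset": [0,0,-4.2],"spin": 0},
  {"offset": [0,0,-4.3],"spin": 0},
  {"offset": [0,0,-4.3],"spin": 0},
])

```text
time_s: 12.47
eef_pos: [438.6, -192.3, 23.2]
ee_rot: [0.001, 0.798, 0.603, 0.0]
force: [-4.9, 3.6, 11.4]
grip_width: 0.732
grip_force: 69.4
```

send_rows([
  {"offset": [0,0,0],"spin": 0},
  {"offset": [0,0,0],"spin": 0},
  {"offset": [0,0,0],"spin": 0},
  {"offset": [0,0,0],"spin": 0},
], grip=0.95)

```text
time_s: 12.8
eef_pos: [438.3, -192.4, 21.6]
ee_rot: [0.0, 0.798, 0.603, 0.0]
force: [-0.4, -0.0, -0.4]
grip_width: 0.948
grip_force: 0.0
```

send_rows([
  {"offset": [0,0,3],"spin": 0},
  {"offset": [0,0,7],"spin": 0},
  {"offset": [0,0,11],"spin": 0},
  {"offset": [0,0,15],"spin": 0},
  {"offset": [0,2,18],"spin": 0},
  {"offset": [0,2,18],"spin": 0},
])

```text
time_s: 13.3
eef_pos: [439.9, -171.7, 207.2]
ee_rot: [0.005, 0.798, 0.603, 0.002]
force: [0.4, -0.3, 0.6]
grip_width: 0.951
grip_force: 0.0
```

```bash
python3 c.py w8 balance_mid; python3 case.py w8; python3 - <<'E'
from h import *
np.set_printoptions(precision=3,suppress=True)
P=np.load('w8.npz')['P']; x,y,z=P[...,0],P[...,1],P[...,2]
C=np.array([534.3,-220.2]);a=np.deg2rad(-105.9);ex=np.array([np.cos(a),np.sin(a)]);ey=np.array([-ex[1],ex[0]])
lx=(P[...,:2]-C)@ex;ly=(P[...,:2]-C)@ey
m=(z>32)&(z<48)&(abs(lx)<90)&(abs(ly+100)<42)
q=np.c_[lx[m],ly[m],z[m]];print(len(q),np.percentile(q,[1,50,99],axis=0)); print(cv2.minAreaRect(q[:,:2].astype(np.float32)))
print(np.linalg.lstsq(np.c_[q[:,:2],np.ones(len(q))],q[:,2],rcond=None)[0])
E
python3 - <<'E'
from red import *
im,d,c,w=snap('top','top4.png');P=cloud(d,c,w);reds(im,P)
E
```

```text
tcp [ 439.1 -171.9  204.1] psi -0.2756 F [ 1.2 -0.5 -0.5] grip 0.9492057593634392 0.0
balance_mid 0.96 318 228 [ 436.5 -186.4   40.2]
rim z 84.6411087909267 14304
-x 4994 mean -111.31693088132037 pct [-115.19 -107.41] slope 0.0010239904843888257
-y 2473 mean -177.15213818726792 pct [-181.65 -173.56] slope 5.190364919568691e-05
+y 83 mean 174.0441501422649 pct [173.03 175.6 ] slope 0.05422679387648658
+x 4021 mean 104.89013950630697 pct [100.33 108.53] slope -0.0005326026806777826
c0 5062 x [-34.85  30.35] y [-27.67  33.62] z 6.314102245615032
c1 3709 x [-29.82  30.23] y [-27.81  33.46] z 6.2077440773695685
c2 4518 x [-34.3   30.12] y [-22.92  33.96] z 6.342070805167481
c3 3340 x [-29.58  30.34] y [-22.96  33.57] z 6.32625681640971
well 2200 x [-83.53  77.94] y [-38.02  38.3 ] z 6.341780922895367
11911 [[ -72.15  -131.299   36.316]
 [  -7.324 -100.1     40.723]
 [  71.859  -68.966   42.992]]
((0.25696563720703125, -100.04002380371094), (64.24127960205078, 147.12326049804688), 89.92274475097656)
[ 0.016  0.001 40.712]
jar [275 158  28  28 596] ((669.2177734375, 84.87831115722656), 27.737424850463867) 65.11426108785702
jar [293 221  28  28 604] ((541.3486938476562, 48.434837341308594), 27.55224609375) 65.13473076332639
jar [275 269  28  28 614] ((445.3797912597656, 83.58489227294922), 27.632665634155273) 65.08500334141524
```

Balance is seated flat. Now the jars, nearest one first.

send_rows([
  {"offset": [0.1,3,0],"spin": 0},
  {"offset": [0.2,6.5,0],"spin": 0},
  {"offset": [0.3,10,0],"spin": 0},
  {"offset": [0.4,13.5,0],"spin": 0},
  {"offset": [0.5,17,0],"spin": 0},
  {"offset": [0.6,20.5,-2],"spin": 0},
  {"offset": [0.7,23.5,-4],"spin": 0},
  {"offset": [0.8,25.7,-6],"spin": 0},
], grip=1)

```text
time_s: 14.12
eef_pos: [445.1, 86.8, 139.2]
ee_rot: [-0.001, 0.798, 0.603, -0.001]
force: [0.8, -0.2, 0.1]
grip_width: 1.001
grip_force: 0.0
```

send_rows([
  {"offset": [0,0,-1],"spin": 0},
  {"offset": [0,0,-4],"spin": 0},
  {"offset": [0,0,-7.5],"spin": 0},
  {"offset": [0,0,-10],"spin": 0},
  {"offset": [0,0,-11.6],"spin": 0},
  {"offset": [0,0,-11.6],"spin": 0},
])

```text
time_s: 14.62
eef_pos: [443.3, 84.6, 21.3]
ee_rot: [-0.003, 0.798, 0.602, -0.003]
force: [0.2, -0.1, -0.5]
grip_width: 1.002
grip_force: 0.0
```

send_rows([
  {"offset": [0,0,0],"spin": 0},
  {"offset": [0,0,0],"spin": 0},
  {"offset": [0,0,0],"spin": 0},
  {"offset": [0,0,0],"spin": 0},
  {"offset": [0,0,0],"spin": 0},
], grip=0.4, squeeze=45)

```text
time_s: 15.03
eef_pos: [446.7, 84.7, 26.3]
ee_rot: [0.001, 0.798, 0.603, 0.001]
force: [-0.4, -0.7, 6.3]
grip_width: 0.646
grip_force: 48.0
```

send_rows([
  {"offset": [0,0,2],"spin": 0},
  {"offset": [0,0,5],"spin": 0},
  {"offset": [0,0,9],"spin": 0},
  {"offset": [0,0,13],"spin": 0},
  {"offset": [0,0,15],"spin": 0},
  {"offset": [0,0,15],"spin": 0},
])

```text
time_s: 15.53
eef_pos: [447.9, 84.8, 179.9]
ee_rot: [0.003, 0.798, 0.603, 0.003]
force: [-0.4, -0.4, -1.9]
grip_width: 0.648
grip_force: 48.1
```

```bash
python3 c.py w9 jar0_mid; cat >> h.py <<'E'
def held(P,T,z0,z1,r=40):
    L=(P-T[:3,3])@T[:3,:3]; m=(P[...,2]>z0)&(P[...,2]<z1)&(np.hypot(L[...,0],L[...,1])<r)
    return L,m
E
python3 red.py w9
```

```text
tcp [446.8  84.8 177.2] psi -0.2769 F [ 0.9 -0.6 -1.6] grip 0.6433288707509592 48.1395560503006
jar0_mid 0.97 592 140 [647.7  95.5  63.9]
jar [ 572  104   68   80 4523] ((669.0562744140625, 86.1572265625), 28.05393409729004) 64.15749156888285
jar [ 413  200   78   74 4506] ((541.782958984375, 49.434078216552734), 28.296993255615234) 64.05766025110574
```

View pics/w9.png

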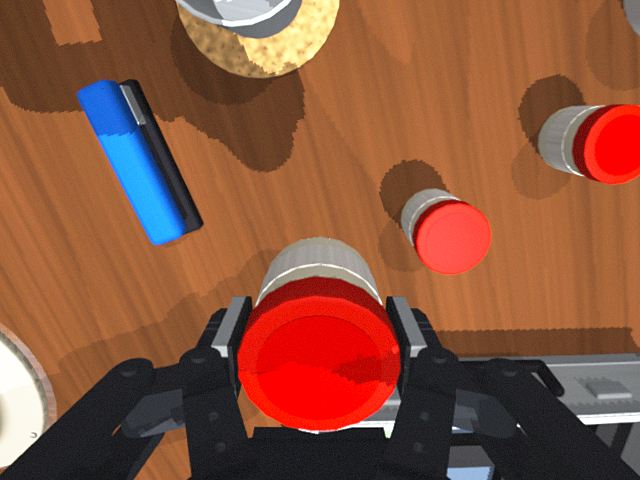

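send_rows([
  {"offset": [0.7,-3,0],"spin": 0},
  {"offset": [1.5,-6.5,0],"spin": 0},
  {"offset": [2.3,-10,0],"spin": 0},
  {"offset": [3.1,-13.5,0],"spin": 0},
  {"offset": [3.9,-17,0],"spin": 0},
  {"offset": [4.7,-20.5,0],"spin": 0},
  {"offset": [5.5,-24,0],"spin": 0},
  {"offset": [6.3,-27.5,0],"spin": 0},
])

```text
time_s: 16.3
eef_pos: [508.4, -191.6, 173.2]
ee_rot: [-0.002, 0.798, 0.603, -0.001]
force: [0.3, 0.7, -0.9]
grip_width: 0.641
grip_force: 48.1
```

send_rows([
  {"offset": [0.8,-3,0],"spin": 0},
  {"offset": [1.5,-6,0],"spin": 0},
  {"offset": [1.8,-7.9,0],"spin": 0},
  {"offset": [1.8,-7.9,-2],"spin": 0},
  {"offset": [1.8,-7.9,-4.5],"spin": 0},
  {"offset": [1.8,-7.9,-6],"spin": 0},
  {"offset": [1.8,-7.9,-6],"spin": 0},
  {"offset": [1.8,-7.9,-6],"spin": 0},
])

```text
time_s: 16.97
eef_pos: [526.4, -268.7, 113.7]
ee_rot: [-0.002, 0.798, 0.603, -0.0]
force: [-0.2, 0.2, -0.9]
grip_width: 0.646
grip_force: 48.1
```

```bash
python3 c.py w10; python3 case.py w10; cat > hj.py <<'E'
from h import *
import sys
np.set_printoptions(precision=1,suppress=True)
D=np.load(sys.argv[1]+'.npz'); T=T_tool(); P=D['P']; L=(P-T[:3,3])@T[:3,:3]
h=cv2.cvtColor(D['im'],cv2.COLOR_RGB2HSV)
m=((h[...,0]<8)|(h[...,0]>172))&(h[...,1]>150)&(np.hypot(L[...,0],L[...,1])<45)&(L[...,2]>-70)&(L[...,2]<20)
q=L[m]; zt=np.percentile(q[:,2],10); t=q[abs(q[:,2]-zt)<3]
print('held jar top in tool: z',zt,'circle',cv2.minEnclosingCircle(t[:,:2].astype(np.float32)))
C=np.array([534.3,-220.2]);a=np.deg2rad(-105.9);ex=np.array([np.cos(a),np.sin(a)]);ey=np.array([-ex[1],ex[0]])
p=T[:2,3]-C; print('tcp in case',p@ex,p@ey)
E
python3 hj.py w10
```

```text
tcp [ 527.  -269.1  115.1] psi -0.277 F [ 0.7 -0.4 -0.5] grip 0.6470506738209559 48.136577010154724
rim z 84.72171308652774 6454
+y 867 mean 174.40133184812495 pct [173.11 180.9 ] slope 0.08142837727776672
+x 2390 mean 104.58660612970891 pct [100.36 108.65] slope 0.00018095091961820305
c0 12713 x [-36.07  29.74] y [-32.74  33.12] z 6.259539128583469
c1 5164 x [-32.22  12.15] y [-33.    33.09] z 6.110146599224535
c2 11710 x [-36.09  29.62] y [-27.63  33.55] z 6.326520757586977
c3 7995 x [-31.76  30.21] y [-27.45  33.61] z 6.269736247671176
well 2339 x [-85.45  78.73] y [-38.02  33.2 ] z 6.599446639934399
held jar top in tool: z -37.11179781539694 circle ((0.22143740952014923, -0.9832284450531006), 28.456174850463867)
tcp in case 48.99417361394784 6.3751875903787285
```

send_rows([
  {"offset": [0,0.07,-2],"spin": 0},
  {"offset": [0,0.07,-4.5],"spin": 0},
  {"offset": [0,0.07,-6.3],"spin": 0},
  {"offset": [0,0.07,-7.5],"spin": 0},
  {"offset": [0,0.07,-8.2],"spin": 0},
  {"offset": [0,0.07,-8.4],"spin": 0},
  {"offset": [0,0.07,-8.4],"spin": 0},
])

```text
time_s: 17.6
eef_pos: [527.5, -268.8, 32.5]
ee_rot: [0.001, 0.798, 0.603, 0.0]
force: [-0.7, 0.5, -1.6]
grip_width: 0.645
grip_force: 48.5
```

```bash
python3 -c "
from rig import ctrl;s=ctrl.sense();print(s['eef_pos'],s['force'])"
```

```text
[ 527.46792915 -268.75066609   32.46801129] [-0.68039326  0.45530128 -1.60549402]
```

send_rows([
  {"offset": [0,0,0],"spin": 0},
  {"offset": [0,0,0],"spin": 0},
  {"offset": [0,0,0],"spin": 0},
  {"offset": [0,0,0],"spin": 0},
], grip=0.9)

```text
time_s: 17.93
eef_pos: [527.3, -268.6, 31.7]
ee_rot: [0.0, 0.798, 0.603, 0.0]
force: [0.8, 0.8, 0.1]
grip_width: 0.9
grip_force: 0.0
```

send_rows([
  {"offset": [0,0,3],"spin": 0},
  {"offset": [0,0,7],"spin": 0},
  {"offset": [0,0,11],"spin": 0},
  {"offset": [0,2,14.5],"spin": 0},
  {"offset": [0.2,5.5,15],"spin": 0},
  {"offset": [0.4,9,15],"spin": 0},
  {"offset": [0.6,12.5,15],"spin": 0},
  {"offset": [0.8,16,15],"spin": 0},
])

```text
time_s: 18.6
eef_pos: [534.9, -107.0, 181.8]
ee_rot: [0.0, 0.798, 0.603, 0.0]
force: [1.9, 0.4, 0.7]
grip_width: 0.898
grip_force: 0.0
```

send_rows([
  {"offset": [0.1,3.5,0],"spin": 0},
  {"offset": [0.3,7,0],"spin": 0},
  {"offset": [0.5,10.5,0],"spin": 0},
  {"offset": [0.7,14,0],"spin": 0},
  {"offset": [0.75,15.8,0],"spin": 0},
  {"offset": [0.75,15.8,0],"spin": 0},
], grip=1)

```text
time_s: 19.1
eef_pos: [542.4, 52.8, 181.5]
ee_rot: [-0.0, 0.797, 0.604, 0.0]
force: [-0.4, 0.4, -0.3]
grip_width: 0.999
grip_force: 0.0
```

```bash
python3 c.py w11 ; python3 red.py w11;python3 - <<'E'
from red import *
im,d,c,w=snap('top','top5.png');P=cloud(d,c,w);reds(im,P,30)
E
```

```text
tcp [542.5  50.9 181.4] psi -0.2741 F [ 0.1 -0.7 -0. ] grip 0.9992610666133954 0.0
jar [ 442   94   86   83 5555] ((670.0192260742188, 86.13359832763672), 27.983718872070312) 64.14354020835742
jar [ 282  193   76   75 4381] ((542.337890625, 50.24863052368164), 27.86892318725586) 64.00291408850126
jar [276 158  27  17 343] ((671.4505615234375, 84.60284423828125), 26.673654556274414) 65.34356442962093
jar [451 228  28  27 600] ((526.8401489257812, -269.79327392578125), 28.19383430480957) 71.23054229652399
```

send_rows([
  {"offset": [0,0.04,-4],"spin": 0},
  {"offset": [0,0.04,-8],"spin": 0},
  {"offset": [0,0.04,-12],"spin": 0},
  {"offset": [0,0.04,-14.5],"spin": 0},
  {"offset": [0,0.04,-15.6],"spin": 0},
  {"offset": [0,0.04,-15.6],"spin": 0},
])

```text
time_s: 19.7
eef_pos: [541.6, 48.9, 23.5]
ee_rot: [-0.001, 0.798, 0.602, -0.001]
force: [0.8, 0.3, 0.5]
grip_width: 1.0
grip_force: 0.0
```

send_rows([
  {"offset": [0,0,0],"spin": 0},
  {"offset": [0,0,0],"spin": 0},
  {"offset": [0,0,0],"spin": 0},
  {"offset": [0,0,0],"spin": 0},
  {"offset": [0,0,0],"spin": 0},
], grip=0.4)

```text
time_s: 20.12
eef_pos: [543.8, 49.6, 27.5]
ee_rot: [0.001, 0.798, 0.603, 0.001]
force: [0.2, -0.8, 6.3]
grip_width: 0.643
grip_force: 47.3
```

send_rows([
  {"offset": [0,0,2],"spin": 0},
  {"offset": [0,0,5],"spin": 0},
  {"offset": [0,0,9],"spin": 0},
  {"offset": [0,0,13],"spin": 0},
  {"offset": [0,-2,15],"spin": 0},
  {"offset": [0.2,-5.5,15],"spin": 0},
  {"offset": [0.4,-9,15],"spin": 0},
  {"offset": [0.6,-12.5,15],"spin": 0},
])

```text
time_s: 20.78
eef_pos: [548.7, -76.4, 177.1]
ee_rot: [0.001, 0.798, 0.603, 0.001]
force: [0.3, -0.3, -0.9]
grip_width: 0.645
grip_force: 48.0
```

send_rows([
  {"offset": [0.2,-3.5,0],"spin": 0},
  {"offset": [0.4,-7,0],"spin": 0},
  {"offset": [0.5,-9.9,-1],"spin": 0},
  {"offset": [0.5,-9.9,-3.5],"spin": 0},
  {"offset": [0.5,-9.9,-6],"spin": 0},
  {"offset": [0.5,-9.9,-6],"spin": 0},
  {"offset": [0.5,-9.9,-6],"spin": 0},
])

```text
time_s: 21.37
eef_pos: [553.4, -173.9, 115.9]
ee_rot: [-0.0, 0.798, 0.603, -0.0]
force: [0.7, 1.2, -0.5]
grip_width: 0.644
grip_force: 48.2
```

```bash
python3 c.py w12; python3 hj.py w12
```

```text
tcp [ 554.1 -174.1  117.1] psi -0.2766 F [-0.   0.8 -0.6] grip 0.6475663419580999 48.15503776073456
held jar top in tool: z -36.21316341434653 circle ((0.040915925055742264, -1.2009950876235962), 28.306739807128906)
tcp in case -49.736586953839016 6.448493299341011
```

send_rows([
  {"offset": [0,0,-2],"spin": 0},
  {"offset": [0,0,-4.5],"spin": 0},
  {"offset": [0,0,-6.3],"spin": 0},
  {"offset": [0,0,-7.5],"spin": 0},
  {"offset": [0,0,-8.2],"spin": 0},
  {"offset": [0,0,-8.4],"spin": 0},
  {"offset": [0,0,-8.4],"spin": 0},
])

```text
time_s: 22.0
eef_pos: [554.5, -174.3, 33.1]
ee_rot: [0.001, 0.798, 0.603, 0.001]
force: [0.2, -1.2, -0.5]
grip_width: 0.644
grip_force: 49.1
```

send_rows([
  {"offset": [0,0,0],"spin": 0},
  {"offset": [0,0,0],"spin": 0},
  {"offset": [0,0,0],"spin": 0},
  {"offset": [0,0,0],"spin": 0},
], grip=0.9)

```text
time_s: 22.33
eef_pos: [553.8, -174.2, 31.8]
ee_rot: [0.0, 0.798, 0.603, 0.0]
force: [-0.9, -0.0, 0.5]
grip_width: 0.899
grip_force: 0.0
```

send_rows([
  {"offset": [0,0,3],"spin": 0},
  {"offset": [0,0,7],"spin": 0},
  {"offset": [0,0,11],"spin": 0},
  {"offset": [1,2,14.5],"spin": 0},
  {"offset": [2.2,5,15],"spin": 0},
  {"offset": [3.5,8.3,15],"spin": 0},
  {"offset": [4.8,11.6,15],"spin": 0},
  {"offset": [6.1,14.9,15],"spin": 0},
])

```text
time_s: 23.0
eef_pos: [615.0, -23.6, 181.8]
ee_rot: [0.0, 0.798, 0.603, 0.0]
force: [-0.0, -0.2, 0.2]
grip_width: 0.893
grip_force: 0.0
```

send_rows([
  {"offset": [1.5,3.3,0],"spin": 0},
  {"offset": [3,6.6,0],"spin": 0},
  {"offset": [4.5,9.5,0],"spin": 0},
  {"offset": [5.5,11.1,0],"spin": 0},
  {"offset": [5.5,11.1,0],"spin": 0},
], grip=1)

```text
time_s: 23.42
eef_pos: [670.3, 89.5, 180.8]
ee_rot: [-0.0, 0.797, 0.604, 0.0]
force: [-0.4, -0.4, 0.0]
grip_width: 0.999
grip_force: 0.0
```

```bash
python3 c.py w13 ; python3 red.py w13;python3 - <<'E'
from red import *
im,d,c,w=snap('top','top6.png');P=cloud(d,c,w);reds(im,P,30)
E
```

```text
tcp [669.8  87.5 180.8] psi -0.2745 F [-0.6 -0.9 -0.4] grip 1.0040704213446188 0.0
jar [ 282  195   77   74 4402] ((670.1676025390625, 86.39793395996094), 27.948192596435547) 63.99071450185397
jar [405 215  28  27 595] ((553.5518188476562, -175.65646362304688), 27.67143440246582) 71.31854209120382
jar [451 228  28  27 604] ((526.8630981445312, -269.8994445800781), 28.49891471862793) 71.5805885736795
```

send_rows([
  {"offset": [0.05,0.04,-4],"spin": 0},
  {"offset": [0.05,0.04,-8],"spin": 0},
  {"offset": [0.05,0.04,-12],"spin": 0},
  {"offset": [0.05,0.04,-14.5],"spin": 0},
  {"offset": [0.05,0.04,-15.6],"spin": 0},
  {"offset": [0.05,0.04,-15.6],"spin": 0},
])

```text
time_s: 24.02
eef_pos: [668.7, 85.2, 23.2]
ee_rot: [-0.001, 0.798, 0.602, -0.002]
force: [-0.3, -0.4, 0.3]
grip_width: 1.001
grip_force: 0.0
```

send_rows([
  {"offset": [0,0,0],"spin": 0},
  {"offset": [0,0,0],"spin": 0},
  {"offset": [0,0,0],"spin": 0},
  {"offset": [0,0,0],"spin": 0},
  {"offset": [0,0,0],"spin": 0},
], grip=0.4)

```text
time_s: 24.43
eef_pos: [671.4, 86.1, 28.1]
ee_rot: [0.002, 0.798, 0.603, 0.002]
force: [-0.4, -1.2, 6.7]
grip_width: 0.642
grip_force: 47.6
```

send_rows([
  {"offset": [0,0,2],"spin": 0},
  {"offset": [0,0,5],"spin": 0},
  {"offset": [0,0,9],"spin": 0},
  {"offset": [0,0,13],"spin": 0},
  {"offset": [-0.3,-2,15],"spin": 0},
  {"offset": [-0.6,-5.5,15],"spin": 0},
  {"offset": [-0.9,-9,15],"spin": 0},
  {"offset": [-1.2,-12.5,15],"spin": 0},
])

```text
time_s: 25.1
eef_pos: [657.9, -39.8, 177.0]
ee_rot: [0.001, 0.798, 0.603, 0.001]
force: [0.6, -0.3, -1.2]
grip_width: 0.637
grip_force: 48.0
```

send_rows([
  {"offset": [-0.3,-3.5,0],"spin": 0},
  {"offset": [-0.6,-7,0],"spin": 0},
  {"offset": [-0.9,-10.5,0],"spin": 0},
  {"offset": [-1.2,-14,0],"spin": 0},
  {"offset": [-1.4,-16.1,-2],"spin": 0},
  {"offset": [-1.4,-16.1,-5],"spin": 0},
  {"offset": [-1.4,-16.1,-6],"spin": 0},
  {"offset": [-1.4,-16.1,-6],"spin": 0},
])

```text
time_s: 25.77
eef_pos: [642.9, -198.9, 113.1]
ee_rot: [-0.002, 0.798, 0.603, -0.001]
force: [-0.4, -0.2, -1.1]
grip_width: 0.641
grip_force: 48.0
```

```bash
python3 c.py w14; python3 hj.py w14; python3 case.py w14
```

```text
tcp [ 644.  -198.9  115.4] psi -0.2763 F [ 0.8  0.2 -0.8] grip 0.6470256930895024 47.99644947052002
held jar top in tool: z -34.42467197055616 circle ((-0.4668073058128357, -1.20173978805542), 28.32795524597168)
tcp in case -50.51822267432184 99.62552712963122
rim z 84.47386288296516 14241
-x 8436 mean -111.37267733893462 pct [-115.22 -107.2 ] slope 0.002107235324322192
+y 3005 mean 177.64947254387255 pct [173.96 182.19] slope 0.018531910994405185
c0 2161 x [-32.16  30.09] y [-33.43  28.25] z 6.34259528293822
c1 481 x [-27.8    5.95] y [-33.74  10.35] z 6.457273189925758
c2 4975 x [-31.99  12.2 ] y [-32.91  33.16] z 6.1010407758512315
well 725 x [-81.24 -74.46] y [-25.6   26.47] z 6.170682279194182
```

send_rows([
  {"offset": [0,-0.08,-2],"spin": 0},
  {"offset": [0,-0.08,-4.5],"spin": 0},
  {"offset": [0,-0.08,-6.3],"spin": 0},
  {"offset": [0,-0.08,-7.5],"spin": 0},
  {"offset": [0,-0.08,-8.2],"spin": 0},
  {"offset": [0,-0.08,-8.5],"spin": 0},
  {"offset": [0,-0.08,-8.5],"spin": 0},
])

```text
time_s: 26.4
eef_pos: [645.2, -200.2, 33.5]
ee_rot: [0.001, 0.798, 0.603, 0.001]
force: [-4.1, 2.5, 7.9]
grip_width: 0.645
grip_force: 49.4
```

send_rows([
  {"offset": [0,0,0],"spin": 0},
  {"offset": [0,0,0],"spin": 0},
  {"offset": [0,0,0],"spin": 0},
  {"offset": [0,0,0],"spin": 0},
], grip=0.9)

```text
time_s: 26.73
eef_pos: [644.4, -200.5, 30.8]
ee_rot: [0.0, 0.798, 0.603, 0.0]
force: [-0.4, -0.6, 0.1]
grip_width: 0.899
grip_force: 0.0
```

send_rows([
  {"offset": [0,0,3],"spin": 0},
  {"offset": [0,0,7],"spin": 0},
  {"offset": [0,0,11],"spin": 0},
  {"offset": [-1,2,14.5],"spin": 0},
  {"offset": [-3,4,17],"spin": 0},
  {"offset": [-5,6,19],"spin": 0},
  {"offset": [-7,8,21],"spin": 0},
  {"offset": [-10,10,22],"spin": 0},
])

```text
time_s: 27.4
eef_pos: [544.2, -99.8, 252.7]
ee_rot: [0.002, 0.798, 0.603, 0.001]
force: [0.8, -0.0, 0.2]
grip_width: 0.901
grip_force: 0.0
```

```bash
python3 c.py w15 catch_near_tip catch_far_tip lid_edge;python3 - <<'E'
from red import *
np.set_printoptions(precision=1,suppress=True)
C=np.array([534.3,-220.2]);a=np.deg2rad(-105.9);ex=np.array([np.cos(a),np.sin(a)]);ey=np.array([-ex[1],ex[0]])
for cam in ['top','side']:
    im,d,c,w=snap(cam,cam+'7.png');P=cloud(d,c,w);reds(im,P,30); np.savez(cam+'7.npz',im=im,P=P)
    for n in ['catch_near_tip','catch_far_tip','lid_edge','jug_mid','mat_top','balance_mid']:
        for o in ctrl.place_of(cam,n):
            if o['conf']>.4:
                u,v=map(int,np.round(o['uv'])); p=P[v,u]; l=p[:2]-C; print(cam,n,round(o['conf'],2),u,v,p,'case',np.array([l@ex,l@ey,p[2]]))
    L=P[...,:2]-C; lx=L@ex;ly=L@ey;z=P[...,2]
    m=(z>90)&(z<330)&(lx>100)&(lx<260)&(abs(ly)<150)
    q=np.c_[lx[m],z[m]]
    for zz in (120,160,200,240,280,300): 
        t=q[abs(q[:,1]-zz)<10]; print(zz,len(t),np.percentile(t[:,0],[2,50,98]) if len(t)>20 else '')
E
```

```text
tcp [539.7 -96.2 253.8] psi -0.2746 F [1.9 2.7 4.5] grip 0.9028554558183441 0.0
top catch_near_tip 0.62 254 339 [331.6 153.7  45.7] case [-304.1 -297.4   45.7]
top catch_near_tip 0.6 599 322 [ 386.9 -382.8  345.2] case [196.7 -97.2 345.2]
top catch_far_tip 0.85 625 199 [ 571.  -432.   347.5] case [193.6  93.3 347.5]
top lid_edge 0.81 586 253 [ 491.8 -395.   294.8] case [179.8   7.  294.8]
top jug_mid 0.77 204 279 [451.6 262.2  11.4] case [-441.3 -211.7   11.4]
top jug_mid 0.49 430 240 [ 532.4 -210.9   22.5] case [-8.4 -4.4 22.5]
top mat_top 0.76 206 280 [449.5 258.2  10.2] case [-436.9 -212.6   10.2]
top mat_top 0.65 168 281 [447.9 316.6  93.5] case [-492.6 -230.1   93.5]
120 1051 [115.7 119.4 123.6]
160 1193 [126.3 130.6 134.4]
200 1230 [138.1 141.8 145.2]
240 1546 [149.  153.  157.2]
280 1795 [160.5 164.7 168.9]
300 2771 [166.9 176.  190.7]
jar [429 312  33  31 782] ((643.3342895507812, -205.70884704589844), 28.214807510375977) 69.5160408647688
jar [376 321  33  32 822] ((552.7522583007812, -178.70321655273438), 28.324745178222656) 68.82801898781884
jar [390 372  34  34 911] ((526.
[... 157 characters left out ...]
catch_near_tip 0.71 402 402 [ 507.3 -292.    67.7] case [76.4 -6.3 67.7]
side catch_far_tip 0.92 541 383 [ 581.9 -434.2  343.8] case [192.7 104.4 343.8]
side jug_mid 0.82 237 188 [447.2 293.1  28.2] case [-469.7 -224.4   28.2]
side mat_top 0.7 245 208 [438.5 218.4  45. ] case [-395.5 -212.3   45. ]
side mat_top 0.52 385 351 [ 533.3 -192.4   49.4] case [-26.5  -8.6  49.4]
side balance_mid 0.6 336 380 [ 436.5 -198.7   39.2] case [   6.1 -100.    39.2]
side balance_mid 0.44 443 409 [ 481.7 -393.   292.4] case [180.7  -3.3 292.4]
120 115 [142.9 145.7 148.5]
160 131 [153.8 156.7 159.8]
200 149 [165.1 168.  171.1]
240 182 [176.5 179.3 181.9]
280 308 [188.  192.9 194.1]
300 3942 [171.1 182.7 193.4]
```

View pics/side7.png

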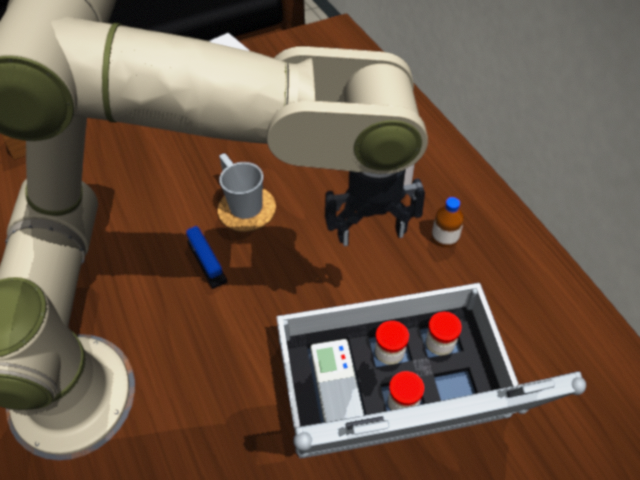

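All three jars and the balance are seated: cap tops at 69–71 mm, side view caps at (392,336), (445,327) and (407,385). The jug is on the mat at (241,190). The lid is at about 1.85 rad, so next I'll plan the closing arc.

send_rows([
  {"offset": [0,0,4],"spin": 0},
  {"offset": [0,0,8],"spin": 0},
  {"offset": [-0.2,-1,10.5],"spin": 0},
  {"offset": [-0.9,-4,10.5],"spin": 0},
  {"offset": [-1.6,-7.5,10.5],"spin": 0},
  {"offset": [-2.3,-11,10.5],"spin": 0},
  {"offset": [-3,-14.5,10.5],"spin": 0},
  {"offset": [-3.7,-18,10.5],"spin": 0},
], grip=0, squeeze=30)

```text
time_s: 28.97
eef_pos: [506.5, -282.0, 355.4]
ee_rot: [0.0, 0.798, 0.603, 0.0]
force: [1.3, 0.7, 0.4]
grip_width: -0.001
grip_force: 0.0
```

send_rows([
  {"offset": [-0.7,-3.5,0],"spin": 0},
  {"offset": [-1.4,-7,0],"spin": 0},
  {"offset": [-2.1,-10.5,0],"spin": 0},
  {"offset": [-2.9,-14,0],"spin": 0},
  {"offset": [-3.7,-16.6,0],"spin": 0},
  {"offset": [-3.7,-16.6,0],"spin": 0},
  {"offset": [-3.7,-16.6,0],"spin": 0},
])

```text
time_s: 29.55
eef_pos: [469.5, -447.6, 354.5]
ee_rot: [-0.001, 0.799, 0.602, 0.0]
force: [0.5, -0.2, 0.4]
grip_width: 0.006
grip_force: 0.0
```

```bash
python3 - <<'E'
from h import *
np.set_printoptions(precision=2,suppress=True)
T=T_tool(); C=np.array([534.3,-220.2]);a=np.deg2rad(-105.9);ex=np.array([np.cos(a),np.sin(a)]);ey=np.array([-ex[1],ex[0]])
p=T[:2,3]-C; print('tcp',T[:3,3],'case',p@ex,p@ey, ctrl.sense()['grip_width'])
def tcp(th,s=195,fw=11):
    u=np.array([-np.cos(th),np.sin(th)]);n=np.array([np.sin(th),np.cos(th)])
    q=np.array([110,85])+s*u+22*n
    if th>1.57: c=np.array([110,85])+220*u+22*n; q[0]=c[0]
    return np.r_[C+ex*(q[0]+fw),q[1]]
for th in np.r_[1.847,np.arange(1.75,-0.01,-.1),0]: print(round(th,2),tcp(th)/10)
E
```

```text
tcp [ 469.47 -447.59  354.45] case 236.45094029352356 -0.056521069046535345 0.00580166491335115
1.85 [ 47.89 -41.46  26.66]
1.75 [ 48.45 -39.51  27.3 ]
1.65 [ 49.04 -37.44  27.76]
1.55 [ 49.62 -35.38  28.04]
1.45 [ 50.16 -33.5   28.12]
1.35 [ 50.7  -31.61  28.01]
1.25 [ 51.23 -29.75  27.7 ]
1.15 [ 51.75 -27.93  27.2 ]
1.05 [ 52.25 -26.16  26.51]
0.95 [ 52.73 -24.47  25.64]
0.85 [ 53.19 -22.87  24.6 ]
0.75 [ 53.61 -21.38  23.4 ]
0.65 [ 54.   -20.01  22.05]
0.55 [ 54.35 -18.77  20.57]
0.45 [ 54.66 -17.69  18.96]
0.35 [ 54.93 -16.77  17.25]
0.25 [ 55.14 -16.01  15.46]
0.15 [ 55.31 -15.43  13.59]
0.05 [ 55.42 -15.03  11.67]
0.0 [ 55.46 -14.9   10.7 ]
```

send_rows([
  {"offset": [0,0,-3],"spin": 0},
  {"offset": [0,0,-6.5],"spin": 0},
  {"offset": [0,0,-8.8],"spin": 0},
  {"offset": [0.7,2.5,-8.8],"spin": 0},
  {"offset": [0.94,3.26,-8.8],"spin": 0},
  {"offset": [1.5,5.2,-8.15],"spin": 0},
  {"offset": [2.1,7.3,-7.7],"spin": 0},
  {"offset": [2.1,7.3,-7.7],"spin": 0},
])

```text
time_s: 30.22
eef_pos: [492.9, -370.3, 281.1]
ee_rot: [0.002, 0.797, 0.604, 0.001]
force: [0.9, -0.0, 0.9]
grip_width: -0.002
grip_force: 0.0
```

```bash
cat > lid.py <<'E'
from h import *
C=np.array([534.3,-220.2]);a=np.deg2rad(-105.9);ex=np.array([np.cos(a),np.sin(a)]);ey=np.array([-ex[1],ex[0]])
im,d,c,w=snap('top');P=cloud(d,c,w); L=P[...,:2]-C; lx=L@ex;ly=L@ey;z=P[...,2]
v=(im.max(2)<60)
m=(z>100)&(z<320)&(lx>-130)&(lx<260)&(abs(ly)<160)&((abs(ly)>70))
q=np.c_[lx[m],z[m]]
for s in (-100,-50,0,50,80,100,120,140,160,180): 
    t=q[abs(q[:,0]-s)<5]; print(s,len(t),np.median(t[:,1]).round(1) if len(t)>10 else '',end=' | ')
s=ctrl.sense(); p=np.array(s['eef_pos'][:2])-C; print('\ntcp case',p@ex,p@ey,s['eef_pos'],s['force'])
for n in ['lid_edge','catch_near_tip','catch_far_tip']:
    for o in ctrl.place_of('top',n)[:2]:
        if o['conf']>.4: u,v=map(int,np.round(o['uv'])); print(n,round(o['conf'],2),lx[v,u],ly[v,u],z[v,u])
E
python3 lid.py
```

```text
-100 0  | -50 0  | 0 0  | 50 0  | 80 0  | 100 0  | 120 3475 256.1 | 140 178 305.6 | 160 0  | 180 0  | 
tcp case 157.40363552926786 1.0751514015772372 [ 492.21184051 -371.8761262   280.45484153] [-0.26207574  0.10174155 -0.26047498]
lid_edge 0.86 136.2324933825356 4.147987110143276 303.2736729705075
catch_near_tip 0.72 27.423805820460846 -113.59467016152755 567.8525939616799
catch_far_tip 0.86 132.0177990146993 98.28951841457092 359.9555983342933
catch_far_tip 0.52 -285.1293275293362 158.41366677795133 72.91989955128497
```

send_rows([
  {"offset": [0.58,2.06,0.28],"spin": 0},
  {"offset": [1.12,3.94,0.36],"spin": 0},
  {"offset": [1.66,5.83,0.25],"spin": 0},
  {"offset": [2.19,7.69,-0.06],"spin": 0},
  {"offset": [2.71,9.51,-0.56],"spin": 0},
  {"offset": [3.21,11.28,-1.25],"spin": 0},
  {"offset": [3.69,12.97,-2.12],"spin": 0},
  {"offset": [4.15,14.57,-3.16],"spin": 0},
])

```text
time_s: 31.08
eef_pos: [532.7, -228.1, 246.8]
ee_rot: [0.001, 0.798, 0.602, -0.0]
force: [0.5, 0.2, 1.3]
grip_width: 0.002
grip_force: 0.7
```

```bash
python3 lid.py
```

```text
-100 0  | -50 259 302.5 | 0 199 247.1 | 50 34 190.2 | 80 0  | 100 0  | 120 0  | 140 0  | 160 0  | 180 0  | 
tcp case 4.986562517862688 -0.08409494390967302 [ 532.85300765 -224.97274458  244.43604577] [ 0.27202418  3.33935682 -2.40792833]
lid_edge 0.78 -25.340421652696424 5.869729600992963 256.3617942291071
catch_far_tip 0.79 -6.620042241874814 171.85517858419766 49.52338323595495
```

send_rows([
  {"offset": [0.42,1.49,-1.2],"spin": 0},
  {"offset": [0.81,2.86,-2.55],"spin": 0},
  {"offset": [1.16,4.1,-4.03],"spin": 0},
  {"offset": [1.47,5.18,-5.64],"spin": 0},
  {"offset": [1.74,6.1,-7.35],"spin": 0},
  {"offset": [1.95,6.86,-9.14],"spin": 0},
  {"offset": [2.12,7.44,-11.01],"spin": 0},
  {"offset": [2.2,7.7,-12.2],"spin": 0},
])

```text
time_s: 31.95
eef_pos: [554.4, -151.4, 123.5]
ee_rot: [-0.0, 0.798, 0.602, -0.0]
force: [0.4, 0.4, 0.6]
grip_width: -0.0
grip_force: 0.0
```

send_rows([
  {"offset": [0.03,0.14,-0.7],"spin": 0},
  {"offset": [0.03,0.14,-1.2],"spin": 0},
  {"offset": [0.03,0.14,-1.5],"spin": 0},
  {"offset": [0.03,0.14,-1.7],"spin": 0},
  {"offset": [0.03,0.14,-1.7],"spin": 0},
])

```text
time_s: 32.37
eef_pos: [555.0, -149.9, 108.0]
ee_rot: [0.0, 0.798, 0.603, 0.0]
force: [0.2, -0.2, -0.6]
grip_width: 0.001
grip_force: 0.0
```

```bash
python3 -c "
from rig import ctrl;s=ctrl.sense();print(s['eef_pos'],s['force'])"
```

```text
[ 554.95757027 -149.90962644  107.98840542] [ 0.16656988 -0.23564921 -0.55764571]
```

send_rows([
  {"offset": [0,0,-0.15],"spin": 0},
  {"offset": [0,0,-0.3],"spin": 0},
  {"offset": [0,0,-0.3],"spin": 0},
])

```text
time_s: 32.62
eef_pos: [555.3, -149.9, 106.9]
ee_rot: [0.001, 0.798, 0.603, 0.0]
force: [-6.3, 1.7, 13.6]
grip_width: -0.001
grip_force: 7.1
```

```bash
python3 c.py w16; python3 lid.py; cp pics/w16.png pics/x.png
```

```text
tcp [ 555.3 -149.9  106.9] psi -0.2768 F [-5.3  1.2 13.6] grip 0.0024438892387055205 6.951181704062037
-100 189 107.9 | -50 97 107.8 | 0 119 107.9 | 50 141 107.6 | 80 356 107.8 | 100 478 107.9 | 120 0  | 140 0  | 160 0  | 180 0  | 
tcp case -73.40470719028832 0.915038629426042 [ 555.28992668 -149.85434405  106.96348099] [-5.77143542  0.31961983 14.36543896]
lid_edge 0.89 -108.83240517080031 8.7817671501571 109.27470459978065
catch_near_tip 0.67 -159.16729567701688 -99.41605981250324 109.39609319694648
catch_far_tip 0.66 -161.6675052167139 91.42611619101528 99.39634034963444
```

View pics/w16.png

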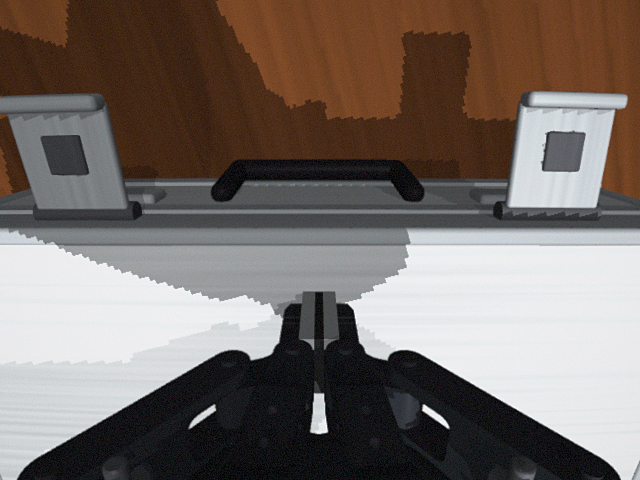

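The lid is shut, with its top at 107.9 mm everywhere. The catches stick out at (70,150) and (565,150). I'll do the near one first.

send_rows([
  {"offset": [0,0,2.5],"spin": 0},
  {"offset": [0,0,4.6],"spin": 0},
  {"offset": [-1.8,2.8,4.6],"spin": 0},
  {"offset": [-3.8,6,4.6],"spin": 0},
  {"offset": [-5.8,9,4.6],"spin": 0},
  {"offset": [-7.3,11.4,4.6],"spin": 0},
  {"offset": [-7.3,11.4,4.6],"spin": 0},
  {"offset": [-7.3,11.4,4.6],"spin": 0},
])

```text
time_s: 33.53
eef_pos: [481.8, -34.7, 151.5]
ee_rot: [0.001, 0.797, 0.603, 0.0]
force: [-0.3, -0.3, -0.3]
grip_width: 0.002
grip_force: 0.0
```

send_rows([
  {"offset": [0,0,-2.5],"spin": 0},
  {"offset": [0,0,-4.5],"spin": 0},
  {"offset": [0,0,-5.6],"spin": 0},
  {"offset": [-0.05,-0.18,-7],"spin": 0},
  {"offset": [-0.15,-0.5,-7.7],"spin": 0},
  {"offset": [-0.25,-0.89,-8.3],"spin": 0},
  {"offset": [-0.42,-1.5,-8.8],"spin": 0},
  {"offset": [-0.59,-2.06,-9.2],"spin": 0},
])

```text
time_s: 34.2
eef_pos: [476.2, -56.9, 58.6]
ee_rot: [0.0, 0.798, 0.603, 0.0]
force: [1.5, 1.3, 0.5]
grip_width: -0.001
grip_force: 0.4
```

send_rows([
  {"offset": [-0.15,-0.5,-0.2],"spin": 0},
  {"offset": [-0.29,-1.04,-0.35],"spin": 0},
  {"offset": [-0.4,-1.4,-0.4],"spin": 0},
  {"offset": [-0.4,-1.4,-0.4],"spin": 0},
])

```text
time_s: 34.53
eef_pos: [472.7, -68.0, 55.1]
ee_rot: [-0.001, 0.799, 0.602, 0.002]
force: [7.9, 19.8, -0.2]
grip_width: -0.001
grip_force: 10.9
```

```bash
python3 c.py w17 catch_near_tip; python3 lid.py
```

```text
tcp [472.6 -68.   55. ] psi -0.2783 F [ 8.3 19.8  0.2] grip 0.0022421123910021366 10.261563509702682
-100 225 107.7 | -50 228 107.5 | 0 376 107.7 | 50 469 107.7 | 80 464 107.6 | 100 474 107.8 | 120 0  | 140 0  | 160 0  | 180 0  | 
tcp case -129.45796967445747 -100.99831923158334 [472.63194843 -68.02550209  55.05145149] [ 7.4039694  18.47311443  0.47271459]
lid_edge 0.71 -107.0785124262986 1.0199618582415864 111.02196617032564
catch_near_tip 0.59 -156.56923521360602 118.93725061935837 2.4596662584833666
catch_far_tip 0.59 -156.56923521360602 118.93725061935837 2.4596662584833666
```

View pics/w17.png

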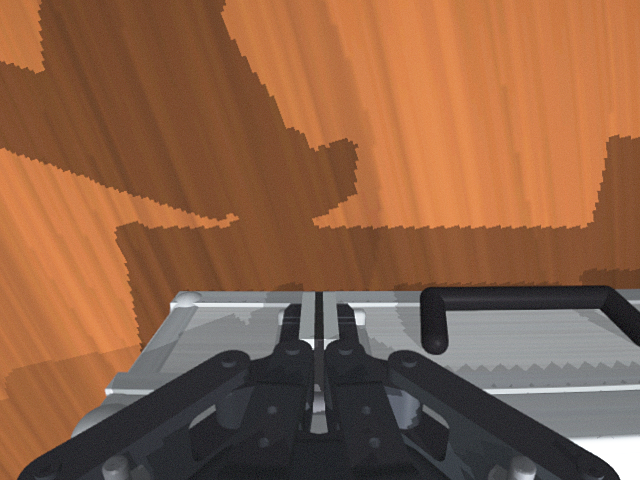

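send_rows([
  {"offset": [0.5,1.8,0],"spin": 0},
  {"offset": [1.04,3.6,0],"spin": 0},
  {"offset": [1.04,3.6,3],"spin": 0},
  {"offset": [1.04,3.6,6.5],"spin": 0},
  {"offset": [1.04,3.6,9.6],"spin": 0},
  {"offset": [4,2.7,9.6],"spin": 0},
  {"offset": [7.5,1.7,9.6],"spin": 0},
  {"offset": [11,0.7,9.6],"spin": 0},
])

```text
time_s: 35.5
eef_pos: [583.3, -63.8, 152.2]
ee_rot: [0.001, 0.798, 0.603, 0.001]
force: [0.1, -0.5, -0.3]
grip_width: -0.001
grip_force: 0.0
```

send_rows([
  {"offset": [3.5,-1,0],"spin": 0},
  {"offset": [6.5,-1.9,0],"spin": 0},
  {"offset": [9.3,-2.6,0],"spin": 0},
  {"offset": [9.3,-2.6,0],"spin": 0},
  {"offset": [9.3,-2.6,0],"spin": 0},
])

```text
time_s: 35.92
eef_pos: [675.2, -89.7, 149.7]
ee_rot: [-0.0, 0.798, 0.603, -0.0]
force: [-1.3, 0.4, 0.1]
grip_width: -0.005
grip_force: 0.0
```

```bash
python3 c.py w18 catch_far_tip; python3 lid.py
```

```text
tcp [674.6 -89.3 150.3] psi -0.2772 F [-0.4  0.1  0.5] grip -0.0005955131952779987 0.0
catch_far_tip 0.98 320 265 [675.7 -89.7  98.2]
catch_far_tip 0.71 52 294 [474.5 -78.5  50. ]
-100 50 108.1 | -50 0  | 0 460 107.6 | 50 466 107.6 | 80 472 107.6 | 100 471 107.9 | 120 0  | 140 0  | 160 0  | 180 0  | 
tcp case -164.6149241811316 98.6561750495854 [674.279495   -88.91079588 151.15321981] [ 0.39722765 -0.18029777  0.80490446]
catch_near_tip 0.43 -447.84620357839265 -211.41413957647137 11.949401945245654
```

send_rows([
  {"offset": [0,0,-2.5],"spin": 0},
  {"offset": [0,0,-4.5],"spin": 0},
  {"offset": [0,0,-5.6],"spin": 0},
  {"offset": [-0.08,-0.28,-7],"spin": 0},
  {"offset": [-0.18,-0.6,-7.7],"spin": 0},
  {"offset": [-0.28,-1,-8.3],"spin": 0},
  {"offset": [-0.45,-1.6,-8.8],"spin": 0},
  {"offset": [-0.62,-2.15,-9.2],"spin": 0},
])

```text
time_s: 36.88
eef_pos: [668.8, -111.1, 58.9]
ee_rot: [0.0, 0.798, 0.603, 0.0]
force: [0.7, 1.2, 0.1]
grip_width: 0.002
grip_force: 0.4
```

send_rows([
  {"offset": [-0.15,-0.5,-0.2],"spin": 0},
  {"offset": [-0.29,-1.04,-0.35],"spin": 0},
  {"offset": [-0.4,-1.45,-0.4],"spin": 0},
  {"offset": [-0.4,-1.45,-0.4],"spin": 0},
])

```text
time_s: 37.22
eef_pos: [665.3, -122.9, 55.0]
ee_rot: [-0.001, 0.798, 0.603, 0.002]
force: [2.8, 12.6, -0.3]
grip_width: 0.002
grip_force: 6.6
```

send_rows([
  {"offset": [0.5,1.8,0],"spin": 0},
  {"offset": [1.04,3.6,0],"spin": 0},
  {"offset": [1.04,3.6,3],"spin": 0},
  {"offset": [1.04,3.6,6.5],"spin": 0},
  {"offset": [0,5,10],"spin": 0},
  {"offset": [-3,6,12],"spin": 0},
  {"offset": [-6.5,7,14],"spin": 0},
  {"offset": [-10,8,16],"spin": 0},
])

```text
time_s: 37.88
eef_pos: [563.3, -44.9, 215.8]
ee_rot: [0.0, 0.798, 0.603, 0.0]
force: [1.0, 0.6, 0.3]
grip_width: 0.002
grip_force: 0.0
```

```bash
python3 c.py w19 catch_near_tip catch_far_tip; python3 lid.py; python3 - <<'E'
from h import *
C=np.array([534.3,-220.2]);a=np.deg2rad(-105.9);ex=np.array([np.cos(a),np.sin(a)]);ey=np.array([-ex[1],ex[0]])
P=np.load('w19.npz')['P'];L=P[...,:2]-C; lx=L@ex;ly=L@ey;z=P[...,2]
for y0 in (-100,0,100):
  for z0 in (48,60,75,88):
    m=(abs(ly-y0)<18)&(abs(z-z0)<5)&(lx<-100)&(lx>-180); print(y0,z0,m.sum(),np.percentile(lx[m],[5,50]).round(1) if m.sum()>20 else '')
im,d,c,w=snap('side','side8.png');P=cloud(d,c,w)
for n in ['jug_mid','mat_top']:
    print(n,[(o['conf'],o['uv']) for o in ctrl.place_of('side',n)[:2]], [at_z(c,w,o['uv'],51 if 'jug' in n else 6) for o in ctrl.place_of('side',n)[:1]])
E
```

```text
tcp [559.5 -43.  220.2] psi -0.2757 F [2.6 1.3 6. ] grip -0.0011978870503223972 0.0
catch_near_tip 0.91 229 274 [471.5 -77.   52.8]
catch_far_tip 0.85 446 273 [ 657.5 -130.4   50.1]
-100 79 108.4 | -50 67 107.7 | 0 476 107.6 | 50 468 107.6 | 80 468 107.7 | 100 465 107.9 | 120 0  | 140 0  | 160 0  | 180 0  | 
tcp case -176.55998176179534 -18.578067607909713 [564.80293959 -45.30533904 215.98347519] [ 0.91006451 -0.09947346 -0.08749511]
lid_edge 0.89 -160.9663432237218 -57.52066104723985 494.25005780997844
-100 48 406 [-126.1 -122.9]
-100 60 179 [-121.8 -120.1]
-100 75 267 [-121.4 -120. ]
-100 88 260 [-120.5 -119.9]
0 48 181 [-111.5 -111. ]
0 60 212 [-111.4 -111. ]
0 75 102 [-113.7 -113.1]
0 88 190 [-113.6 -112. ]
100 48 414 [-126.  -122.8]
100 60 181 [-121.5 -120. ]
100 75 251 [-121.3 -119.8]
100 88 233 [-120.2 -119.5]
jug_mid [(0.59, [241.2, 190.3])] [array([447.82681948, 262.15960842,  51.        ])]
mat_top [(0.79, [244.5, 207.2])] [array([446.52981921, 254.10221238,   6.        ])]
```

View pics/w19.png

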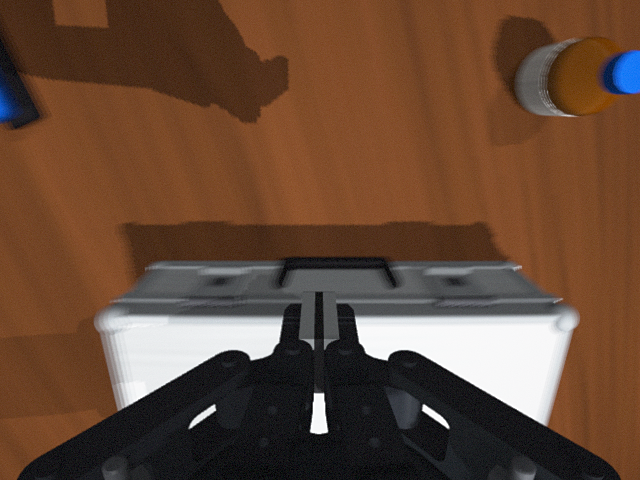

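View pics/side8.png

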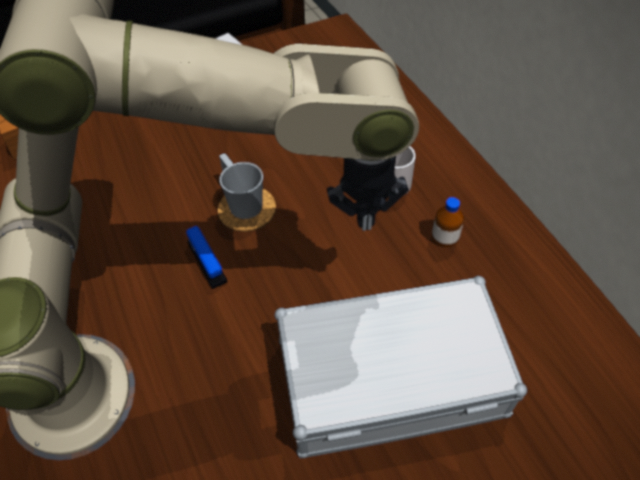

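Both catches lie flat (faces vertical within about 1 mm, at (225,280) and (455,280)). The lid is shut, the jug is on the mat at (241,190), and the gripper is clear of everything.

```bash
python3 -c "
from rig import ctrl;print(ctrl.finish_job())"
```

```text
the job is handed in; nothing more can be done
None
```

The kit is packed and handed in: jug upright on the mat, all three jars and the balance seated in their pockets, lid shut and both catches flat in the last images; `finish_job()` returned no verdict.

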